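Dishes on the warming plate: regulator, covers, temperature check

TASK

Get the warming plate ready: set the regulator's black pointer to the red clip, coming up to it clockwise so that the knob's play ends fully taken up that way, and put one steel cover on every glass dish so that it sits seated and level (a cover may be left over). Only then hold the thermometer 60 to 140 mm in front of the black spot, roughly square to it and aimed at its middle, steady for three seconds, and lay it back lengthwise in the middle of its cork mat, leaving the dishes on the plate, the red clip as it is and everything else where it stands.

Things in the scene. Friction and masses are not known exactly. Their poses are not given: they have to be found in the camera images.
- dish_a_rim (a point): centre of the rim circle of a round clear fluted glass dish, 98 mm across and 48 mm high, open at the top, loose on the warming plate; this point is 48 mm above the dish's underside; z is the dish's axis. Two or three such dishes are there. The mouth takes a cover's 68 mm boss with a few mm of play all round
- dish_b_rim (a point): centre of the rim circle of a round clear fluted glass dish, 98 mm across and 48 mm high, open at the top, loose on the warming plate; this point is 48 mm above the dish's underside; z is the dish's axis. Two or three such dishes are there. The mouth takes a cover's 68 mm boss with a few mm of play all round
- dish_c_rim (a point): centre of the rim circle of a round clear fluted glass dish, 98 mm across and 48 mm high, open at the top, loose on the warming plate; this point is 48 mm above the dish's underside; z is the dish's axis. Two or three such dishes are there. The mouth takes a cover's 68 mm boss with a few mm of play all round
- cover_a_grip (a point): grip point on the axis of a loose round steel cover, 0.14 kg; all three are alike. From the bottom: boss 68 mm wide, 6 deep; disc 108 mm wide, 6 thick; upright black knob 26 mm across, 36 tall. This point is 22 mm above the disc's top, 34 mm above the boss's underside; z along the knob. Starts standing on its boss on the worktop. Seated, the disc lies on a dish's rim and this point is 28 mm above the rim centre
- cover_b_grip (a point): grip point on the axis of a loose round steel cover, 0.14 kg; all three are alike. From the bottom: boss 68 mm wide, 6 deep; disc 108 mm wide, 6 thick; upright black knob 26 mm across, 36 tall. This point is 22 mm above the disc's top, 34 mm above the boss's underside; z along the knob. Starts standing on its boss on the worktop. Seated, the disc lies on a dish's rim and this point is 28 mm above the rim centre
- cover_c_grip (a point): grip point on the axis of a loose round steel cover, 0.14 kg; all three are alike. From the bottom: boss 68 mm wide, 6 deep; disc 108 mm wide, 6 thick; upright black knob 26 mm across, 36 tall. This point is 22 mm above the disc's top, 34 mm above the boss's underside; z along the knob. Starts standing on its boss on the worktop. Seated, the disc lies on a dish's rim and this point is 28 mm above the rim centre
- plate_top (a point): centre of the top of the fixed warming plate, a metal-topped slab 150 mm (x, away from the robot) by 440 mm (y, to the left), 30 mm high; dishes stand in a row along y, about 125 mm apart. At its right end a white upright tab, 52 mm wide, rises 105 mm above the top and carries the black spot
- spot (a point): centre of the matt black round spot, 40 mm across, on the robot-side face of the white upright tab at the right end of the warming plate, 75 mm above the plate's top; the spot faces the plate's -x; axes as the plate's
- thermometer_center (a point): centre (half-way up) of the hand-held contactless thermometer, 0.11 kg: a white box-shaped body 150 mm long (its x), 30 mm wide (y), 28 mm high (z), with an 18 mm long, 22 mm thick grey nose at its +x end. It measures straight along its +x. Starts lying lengthwise on the cork mat, lens away from the robot
- thermometer_lens (a point): the thermometer's lens, at the front of the nose, 93 mm from thermometer_center along +x; axes as the thermometer's
- thermometer: the thermometer as a whole, origin at the centre of its underside (14 mm below thermometer_center)
- mat_top (a point): centre of the top face of the thermometer's fixed cork mat, 190 mm (its x) by 90 mm (its y), top 4 mm above the worktop
- dial_axis (a point): centre of the scale on top of the fixed grey regulator box (150 x 150 mm, 45 mm high); the dial turns about the vertical through it; axes as the box's. On it, from the bottom: red clip at the rim, silver disc with black pointer, black knob
- set_clip (a joint): angle, rad, of the red clip on the scale's rim (13 x 7 x 8 mm, 61 to 74 mm from the axis), the wanted setting; held by strong friction, leave it. 0 points to the box's +y (left), growing clockwise seen from above (1.57 points to the box's +x)
- pointer (a joint): angle, rad, of the silver disc (88 mm) with the black pointer (reaching 60 mm from the axis): the setting. Zero and sense as set_clip, range 0 to 3. Starts clockwise of (above) the clip. Turned only through the knob, once its play is taken up; friction 0.2 N m, stays where left
- slack (a joint): play of the knob on the pointer disc, rad, 0 to 0.35 clockwise. Angle of the knob's white line = pointer + slack - 0.35. Turned clockwise, slack first grows to 0.35, then the knob drives the pointer clockwise; turned back, slack first falls to 0, then the pointer is driven back. At 0.35 the white line points as the pointer does: play taken up clockwise. Stays where left (0.02 N m)
- knob_grip (a point): on the dial's axis, at the height to grip the knob: a black bar 56 mm long, 16 mm wide, 36 mm tall; this point is 14 mm below the bar's top and 22 mm above the round flange (56 mm wide) under it. A white line on the bar's top and end marks the bar's pointing end; the bar's length lies along that line
- pointer_tip (a point): outer end of the black pointer, 60 mm from the dial's axis
- clip_tip (a point): inner end of the red clip, 62 mm from the dial's axis; its x is tangential, its y points outward
- pepper_mill: wooden pepper mill, 58 mm thick, 170 mm high, bystander standing on the worktop right of the warming plate; origin under its centre
- spice_jar: glass spice jar with green lid, 46 mm thick, 106 mm high, bystander right of and behind the regulator
Things that resemble listed ones, but are neither listed nor needed, are in the scene too. Leave any yellow look-alike of the part that bears dish_c_rim alone.

How it is judged:
By the outcome, as a careful person would: the job done as asked, in the order asked, and still so for the second after the job is handed in, with the robot touching nothing.
Of dish_a, dish_b, dish_c only 2 to 3 are there at a start; the rules pass over those that are not, and their reading is None.
At some moment in a run one of cover_a, cover_b, cover_c, thermometer may be knocked a few centimetres aside while the robot is not near it.
Once in a run the grip may slacken for a moment while it holds something.
It also fails if it takes over 208 s, if anything falls off the work surface, if the arm or the gripper's body presses on something with over 40 N, if the wrist force passes 120 N, or if a joint passes its speed limit or range.

ROBOT

A 6-joint arm with a two-finger parallel gripper is mounted at the origin on a cart in front of the work surface, level with it; the furniture and walls round the work are solid. World frame = base frame: x ahead of the robot, y to its left, z up, the work surface at z = 0. Lengths are in mm, angles in degrees, forces in N, time in s.
With the tool pointing down it reaches from about 350 to 850 mm from the base axis. Payload 8.1 kg.
Tool frame: the origin (TCP) lies midway between the tips of the shut fingers; the grasp point (between the pads) lies 19 mm behind it; x points along the fingers, z is the direction in which the jaws open and shut, and the axes are right-handed (so a half turn about x gives the same grasp; the last joint's range is limited). The gripper opens to 85 mm and grips with 20 to 120 N. Pads are 22 mm wide; open, the fingers measure 114 mm over their backs; the gripper's body (76 mm by 85 mm) begins 54 mm behind the grasp point. The pads swing forward as they close: fully open they stand 13 mm farther back than shut.
Start: joints at [70.623, 7.471, 85.268, -0, 87.261, -4.893], TCP at [150.047, 580.94, 231.292] pointing down, gripper open.
Joint ranges: [-169.43, 169.43], [-51.17, 129.36], [1.28, 143.12], [-76.62, 256.62], [0, 156.53], [-152.29, 152.29]. Speed limits (degrees/s): [136.94, 136.94, 159.86, 180, 180, 180].

INTERFACE

Orientations are given as [roll, pitch, yaw] about the fixed x, y, z axes, in that order (R = Rz(yaw) Ry(pitch) Rx(roll)).
In Python, from bench import r gives the robot as it stands. The module is installed in compiled form; this text tells all that it offers.
- The arm moves only by the tool servo_tool, never from a script. Its argument "commands" is a list that holds one entry, the list of rows, each a list of 7 numbers: the closure in counts, from 0 (fully open) to 255 (shut), then the shift along the tool's x, y, z in cm, then the turn, a rotation vector about the tool's x, y, z in degrees. A call has 1 to 8 rows; each row is the pose to reach, as a shift and turn from the pose commanded when the call began, along the tool's axes at that moment; what a row does not reach only later rows make up. A row lasts 1/10 s, in which the tool goes at most 50 mm and 8.59 degrees, less where a joint would pass 70% of its speed; a pose out of reach is approached as far as the arm can. A call with a gripper value outside its range is refused whole. The fingers move at their own pace and stop on an object; "force" is the grip in N (left out, the last holds). Time passes only in rows, so rows that repeat a pose let the fingers close. It gives the time, the measured TCP pose, the force and the opening at its end, in the units of the state.
- r.sense(): the state, without advancing time (a new reading comes with each control period).
- r.snapshot(name): name is "side" or "top" or "wrist"; returns (picture, depth): 384x512x3 uint8, red, green, blue; 384x512 float32, mm along the optical axis (not along the pixel's ray), 0 where there is no reading.
- r.calibration(name): a dict with "fx", "fy", "cx", "cy" (pixels), "dist" ([k1, k2, p1, p2, k3] as OpenCV has them; the pictures are not rectified), "pose" (4x4, takes a point from camera to world coordinates). Camera axes: x right, y down, z forward; pixel columns grow to the right and rows downward; lengths in mm; the calibration is good to about 2 mm. A picture is of the moment at which its call begins: read the wrist's pose just before it. calibration takes no time and is no camera call; for the wrist camera it gives the pose at the moment of the call.
- r.hand_in(): hands the job in, once; it reports no verdict.
The state is a dict: "time": time; "joint_pos": joint angles; "qd": joint speeds; "joint_efforts": joint torques, N m; "tool_pos": TCP position; "tcp_rot": TCP orientation; "ft_force": force on the tool from outside, world axes, zero at the start; "wrist_torque": the same for the moment, N m; "finger_gap": finger opening in mm.
Only numpy, scipy, OpenCV 4.12 (cv2) and the standard library are available. Lean on these libraries where they do the work, as an engineer would, in place of code of your own. Each camera call takes 0.05 s, during which the arm holds its last target.

## Working session

There is one attempt and no reset: what is moved stays moved. The work goes in short steps, Python scripts to look and compute and a tool call to move; the robot and the scene stay as the last step left them, time stands still between calls to the robot, and variables do not carry over. Pictures are saved under pics/ and viewed, and the job is handed in when it is done.

Besides the shell and the picture viewer there is one more tool, called after "Call:" by a JSON object that holds its "api" and its "payload". servo_tool: Moves the arm, as the interface text tells. Its arguments: {"type":"object","properties":{"commands":{"type":"array","items":{"type":"array","items":{"type":"array","items":{"type":"number"}}}},"force":{"type":"number"}},"required":["commands"]}

```bash
mkdir -p pics; cat > h.py <<'E'
import numpy as np, cv2
from scipy.spatial.transform import Rotation as R
from bench import r
def snap(n,tag):
    c=r.calibration(n); im,d=r.snapshot(n)
    cv2.imwrite(f'pics/{tag}.png',cv2.cvtColor(im,cv2.COLOR_RGB2BGR)); np.savez(f'pics/{tag}.npz',im=im,d=d,K=np.array([[c['fx'],0,c['cx']],[0,c['fy'],c['cy']],[0,0,1.]]),dist=np.array(c['dist']),pose=np.array(c['pose']))
    return load(tag)
def load(tag): return dict(np.load(f'pics/{tag}.npz'))
def rays(s,uv):
    p=cv2.undistortPoints(np.array(uv,float).reshape(-1,1,2),s['K'],s['dist']).reshape(-1,2)
    d=np.c_[p,np.ones(len(p))]; return s['pose'][:3,3],d@s['pose'][:3,:3].T
def onz(s,uv,z):
    o,d=rays(s,uv); return o+d*((z-o[2])/d[:,2])[:,None]
def dep(s,uv):
    o,d=rays(s,uv); uv=np.array(uv,int).reshape(-1,2); return o+d*s['d'][uv[:,1],uv[:,0]][:,None]
def cloud(s):
    h,w=s['d'].shape; u,v=np.meshgrid(np.arange(w),np.arange(h)); uv=np.c_[u.ravel(),v.ravel()]
    return dep(s,uv).reshape(h,w,3)
def tri(s1,u1,s2,u2):
    o1,d1=rays(s1,[u1]);o2,d2=rays(s2,[u2]);d1=d1[0];d2=d2[0]
    t=np.linalg.lstsq(np.c_[d1,-d2],o2-o1,rcond=None)[0]; a=o1+d1*t[0];b=o2+d2*t[1]; return (a+b)/2,np.linalg.norm(a-b)
def proj(s,P):
    T=np.linalg.inv(s['pose']); return cv2.projectPoints(np.array(P,float).reshape(-1,3),cv2.Rodrigues(T[:3,:3])[0],T[:3,3],s['K'],s['dist'])[0].reshape(-1,2)
E
python3 - <<'E'
from h import *
np.set_printoptions(precision=2,suppress=True)
s=r.sense()
for k in s: print(k,np.round(s[k],2))
for n in('side','top','wrist'):
    a=snap(n,n+'0'); print(n,a['K'][[0,1,0,1],[0,1,2,2]],a['dist'],a['pose'])
E
```

```text
time 0.0
joint_pos [70.62  7.52 85.33 -0.   87.26 -4.89]
qd [ 0.08 -0.01 -0.04 -0.1  -0.02  0.02]
joint_efforts [  0.   -56.94 -50.06  -0.     0.01  -0.  ]
tool_pos [149.87 580.41 230.24]
tcp_rot [ 176.09   89.89 -108.4 ]
ft_force [ 0.21  0.48 -0.88]
wrist_torque [-0.05 -0.06 -0.02]
finger_gap 85.32
side [395.05 395.05 258.23 202.82] [-0.05  0.    0.    0.    0.  ] [[  -0.99   -0.05    0.09  304.47]
 [  -0.1     0.55   -0.83 1088.17]
 [  -0.01   -0.83   -0.56  859.32]
 [   0.      0.      0.      1.  ]]
top [360.27 360.27 254.44 197.79] [0.04 0.   0.   0.   0.  ] [[  -0.03   -0.99    0.1   334.87]
 [  -1.      0.03   -0.01  -83.77]
 [   0.01   -0.1    -0.99 1298.61]
 [   0.      0.      0.      1.  ]]
wrist [279.03 279.03 259.16 191.11] [0. 0. 0. 0. 0.] [[  0.25   0.92   0.31  68.82]
 [  0.97  -0.24  -0.08 602.15]
 [ -0.     0.32  -0.95 372.09]
 [  0.     0.     0.     1.  ]]
```

View pics/top0.png

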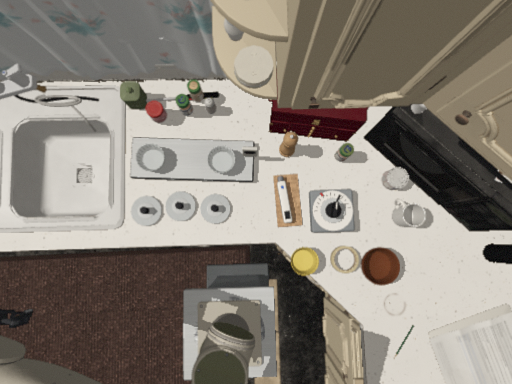

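View pics/side0.png

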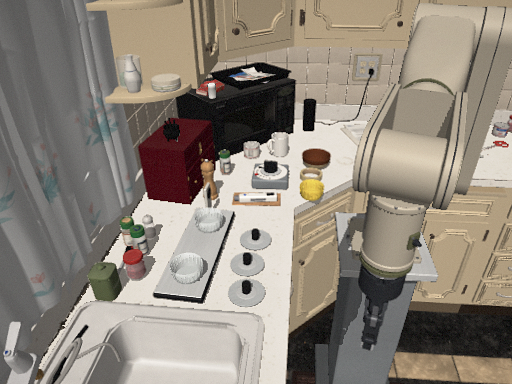

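View pics/wrist0.png

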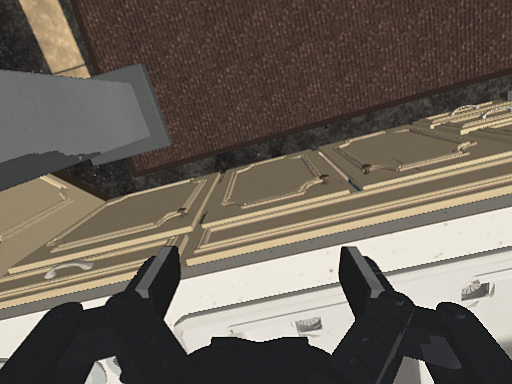

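```bash
python3 - <<'E'
from h import *
np.set_printoptions(precision=1,suppress=True)
t=load('top0'); 
im=cv2.cvtColor(t['im'],cv2.COLOR_RGB2BGR)
cv2.imwrite('pics/z1.png',cv2.resize(im[120:240,120:270],None,fx=5,fy=5,interpolation=cv2.INTER_CUBIC))
cv2.imwrite('pics/z2.png',cv2.resize(im[120:240,260:370],None,fx=5,fy=5,interpolation=cv2.INTER_CUBIC))
s=load('side0');im=cv2.cvtColor(s['im'],cv2.COLOR_RGB2BGR)
cv2.imwrite('pics/z3.png',cv2.resize(im[140:310,150:310],None,fx=4.5/1.3,fy=4.5/1.3,interpolation=cv2.INTER_CUBIC))
C=cloud(t)
for uv in [(152,159),(222,159),(187,159),(147,222),(181,217),(216,220),(147,210),(181,206),(216,209),(290,195),(333,211),(288,145),(345,152),(249,145),(170,230)]: print(uv,C[uv[1],uv[0]])
E
```

```text
(152, 159) [613.7 258.6  34.4]
(222, 159) [608.   11.1  34. ]
(187, 159) [612.1 136.1  29. ]
(147, 222) [392.2 282.4   9.9]
(181, 217) [406.3 161.3  15.9]
(216, 220) [392.5  38.1  11.1]
(147, 210) [432.5 273.9  40.4]
(181, 206) [442.8 155.3  46. ]
(216, 209) [429.6  34.7  40. ]
(290, 195) [ 476.  -230.1    3.9]
(333, 211) [ 409.  -363.5   87.1]
(288, 145) [ 625.6 -213.8  143.1]
(345, 152) [ 606.9 -410.5  101.6]
(249, 145) [657.6 -86.4  29.8]
(170, 230) [361.7 202.7   4.3]
```

View pics/z1.png

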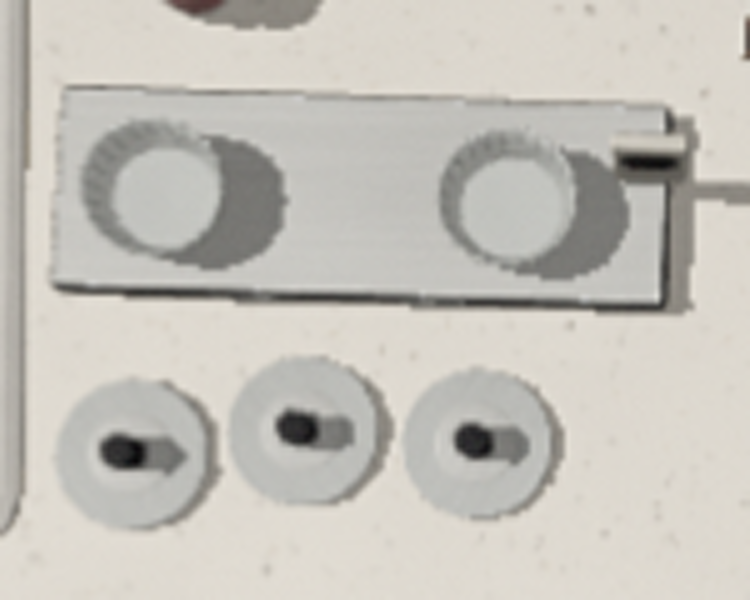

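View pics/z2.png

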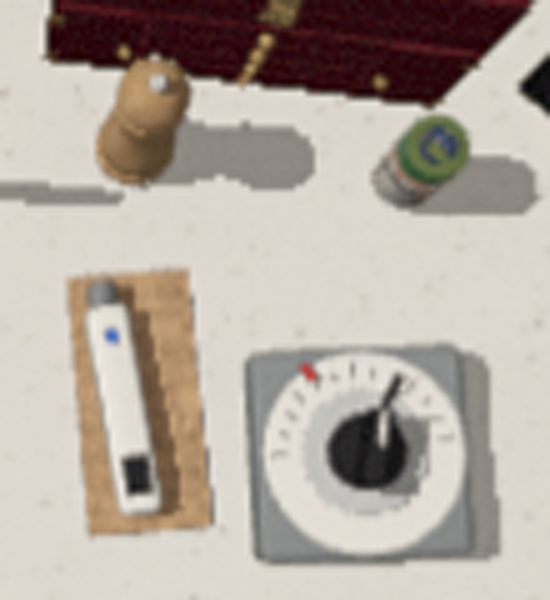

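View pics/z3.png

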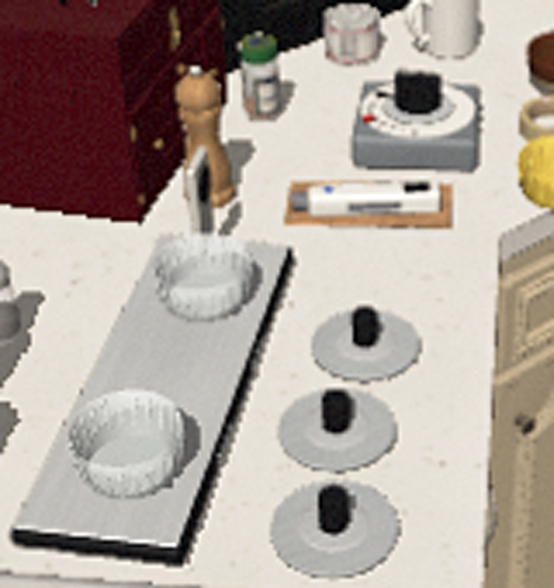

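```bash
cat >> h.py <<'E'
def Rdown(a):
    a=np.radians(a); z=np.array([np.cos(a),np.sin(a),0]); x=np.array([0,0,-1.]); return np.c_[x,np.cross(z,x),z]
def state():
    s=r.sense(); return s,np.array(s['tool_pos']),R.from_euler('xyz',s['tcp_rot'],degrees=True).as_matrix()
def plan(p,Rt):
    s,p0,R0=state(); sh=R0.T@(np.array(p)-p0)/10; rv=np.degrees(R.from_matrix(R0.T@Rt).as_rotvec())
    d=np.linalg.norm(sh)*10; print('rows>=',max(d/50,np.linalg.norm(rv)/8.59).round(1),'shift',sh.round(2),'rot',rv.round(1)); return sh,rv
def info():
    s,p,Rm=state(); print('t',round(s['time'],2),'p',p.round(1),'x',Rm[:,0].round(3),'jaw a',np.degrees(np.arctan2(Rm[1,2],Rm[0,2])).round(1),'J',np.round(s['joint_pos'],1),'F',np.round(s['ft_force'],1),'gap',round(s['finger_gap'],1))
E
python3 - <<'E'
from h import *
info()
plan([500,150,330],Rdown(-10))
plan([500,150,330],Rdown(90+20))
E
```

```text
t 0.15 p [149.9 580.5 230.5] x [-0.001 -0.001 -1.   ] jaw a 75.5 J [70.6  7.5 85.3  0.  87.3 -4.9] F [-0.2 -0.3 -0.7] gap 85.3
rows>= 11.3 shift [ -9.91 -44.66 -32.94] rot [85.5 -0.1  0.1]
rows>= 11.3 shift [ -9.91 -44.66 -32.94] rot [-34.5  -0.1  -0. ]
```

```bash
python3 - <<'E'
from h import *
plan([480,150,330],Rdown(90))
E
```

```text
rows>= 11.0 shift [ -9.91 -42.73 -33.44] rot [-14.5  -0.1  -0. ]
```

Call:
{"api": "servo_tool", "payload": {"commands": [[[0,-5,-4,-3,-2,0,0],[0,-9.9,-8,-6,-4,0,0],[0,-9.9,-12,-9,-6,0,0],[0,-9.9,-16,-12,-8,0,0],[0,-9.9,-20,-15.5,-10,0,0],[0,-9.9,-24,-18.7,-12,0,0],[0,-9.9,-28,-22,-14,0,0],[0,-9.9,-32,-25,-14.5,0,0]]]}}

```text
time: 0.95
tool_pos: [374.4, 287.7, 330.2]
tcp_rot: [-58.3, 90.0, 31.8]
ft_force: [-0.0, 0.8, -0.8]
finger_gap: 85.3
```

Call:
{"api": "servo_tool", "payload": {"commands": [[[0,0,-2.2,-5,0,0,0],[0,0,-5,-9,0,0,0],[0,0,-8,-11,0,0,0],[0,0,-8,-11,0,0,0]]]}}

```text
time: 1.35
tool_pos: [456.1, 176.1, 329.3]
tcp_rot: [172.3, 89.9, -98.0]
ft_force: [0.0, -0.4, -0.2]
finger_gap: 85.5
```

```bash
python3 - <<'E'
from h import *
info()
snap('wrist','w1')
plan([480,150,330],Rdown(90))
E
```

```text
t 1.35 p [456.1 176.1 329.3] x [-0.    -0.001 -1.   ] jaw a 89.7 J [ 15.2 -11.   93.2  -0.1  97.8 -74.6] F [ 0.  -0.4 -0.2] gap 85.5
rows>= 0.7 shift [-0.06 -2.53 -2.76] rot [-0.2 -0.  -0.1]
```

View pics/w1.png

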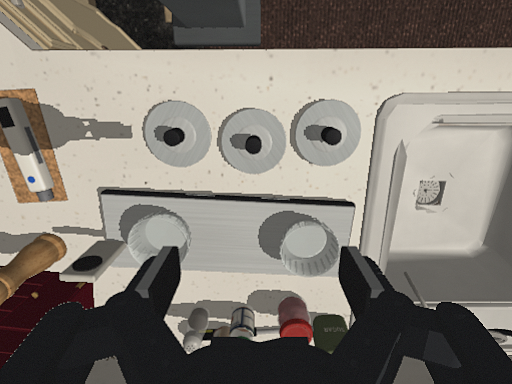

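```bash
cat >> h.py <<'E'
def knobs(s,zt=48):
    # black blobs in the cover area, top circle centre via depth
    C=cloud(s); im=s['im'].max(2); out=[]
    m=((im<60)&(C[...,2]>25)&(C[...,2]<60)&(s['d']>0)).astype(np.uint8)
    n,l,st,ce=cv2.connectedComponentsWithStats(m)
    for i in range(1,n):
        if st[i,4]>60:
            P=C[l==i]; top=P[P[:,2]>np.percentile(P[:,2],90)-5]
            out.append((ce[i].round(),st[i,4],top.mean(0).round(1),(top.max(0)-top.min(0)).round(0)))
    return out
E
python3 - <<'E'
from h import *
np.set_printoptions(precision=1,suppress=True)
s=load('w1')
for k in knobs(s): print(k)
C=cloud(s)
for uv in [(160,115),(240,165),(320,110),(240,230),(280,290),(110,200),(250,208),(345,210),(90,265),(60,120),(20,130)]: print(uv,C[uv[1],uv[0]])
E
```

```text
(array([  5., 118.]), np.int32(219), array([ 402. , -211.4,   32.2]), array([30., 20.,  4.]))
(array([331., 136.]), np.int32(242), array([431. , 286.2,  47. ]), array([23., 23.,  7.]))
(array([173., 137.]), np.int32(264), array([431.3,  43.7,  47.2]), array([23., 23.,  7.]))
(array([253., 144.]), np.int32(218), array([443.8, 166.1,  47.2]), array([23., 23.,  6.]))
(array([ 57., 288.]), np.int32(875), array([ 701.5, -201.2,   55.7]), array([32., 98.,  8.]))
(array([328., 332.]), np.int32(406), array([809.5, 308. ,  55.8]), array([30., 50.,  8.]))
(160, 115) [400.6  17.8  11.3]
(240, 165) [482.6 143.1  12.6]
(320, 110) [394.5 272.   12.4]
(240, 230) [594.8 141.2  30.8]
(280, 290) [745.4 216.    0.7]
(110, 200) [537.6 -76.8  30.6]
(250, 208) [553.7 159.4  29.8]
(345, 210) [558.4 321.8  29.4]
(90, 265) [611.5 -79.1 111. ]
(60, 120) [ 408.4 -151.4   -0. ]
(20, 130) [ 421.  -197.2   28.9]
```

Call:
{"api": "servo_tool", "payload": {"commands": [[[0,0.5,0,-3,8.5,0,0],[0,1,0,-6,17,0,0],[0,1,0,-10,25.5,0,0],[0,1,0,-14,34,0,0],[0,1,0,-18,42.5,0,0],[0,1,0,-20,51,0,0],[0,1,0,-22,60,0,0]]]}}

```text
time: 2.1
tool_pos: [453.4, -40.7, 320.1]
tcp_rot: [81.4, 90.0, 111.5]
ft_force: [-0.1, -0.3, 0.3]
finger_gap: 85.5
```

Call:
{"api": "servo_tool", "payload": {"commands": [[[0,0,-3.5,-2,8.5,0,0],[0,0,-7,-4,17,0,0],[0,0,-10,-5.5,25.5,0,0],[0,0,-13,-7,34,0,0],[0,0,-15,-8,42.5,0,0],[0,0,-15.6,-9,51,0,0],[0,0,-15.6,-9,60,0,0]]]}}

```text
time: 2.8
tool_pos: [454.8, -220.9, 319.8]
tcp_rot: [-175.3, 89.9, 155.1]
ft_force: [-0.2, -1.6, 0.6]
finger_gap: 85.4
```

```bash
python3 - <<'E'
from h import *
info()
plan([430,-363,270],Rdown(-90))
E
```

```text
t 2.8 p [ 454.8 -220.9  319.8] x [-0.001  0.    -1.   ] jaw a -29.6 J [-31.7  -8.3  91.8  -0.   96.5  -2.1] F [-0.2 -1.6  0.6] gap 85.4
rows>= 7.0 shift [  4.97 -13.59   4.86] rot [60.4 -0.   0. ]
```

Call:
{"api": "servo_tool", "payload": {"commands": [[[0,1,-2.5,1,8.5,0,0],[0,2,-5,2,17,0,0],[0,3,-7.5,3,25.5,0,0],[0,4,-10,4,34,0,0],[0,5,-12,4.9,42.5,0,0],[0,5,-13.6,4.9,51,0,0],[0,5,-13.6,4.9,58,0,0],[0,5,-13.6,4.9,60,0,0]]]}}

```text
time: 3.6
tool_pos: [431.9, -362.4, 269.7]
tcp_rot: [-153.0, 89.9, 117.6]
ft_force: [-0.3, -0.2, -0.7]
finger_gap: 85.4
```

```bash
python3 - <<'E'
from h import *
info()
s=snap('wrist','w2')
im=cv2.cvtColor(s['im'],cv2.COLOR_RGB2BGR)
cv2.imwrite('pics/w2b.png',cv2.resize(im,(800,600),interpolation=cv2.INTER_CUBIC))
E
```

```text
t 3.6 p [ 431.9 -362.4  269.7] x [-0.001  0.001 -1.   ] jaw a -89.4 J [-45.2   1.2  87.9   0.   91.   44.2] F [-0.3 -0.2 -0.7] gap 85.4
```

View pics/w2b.png

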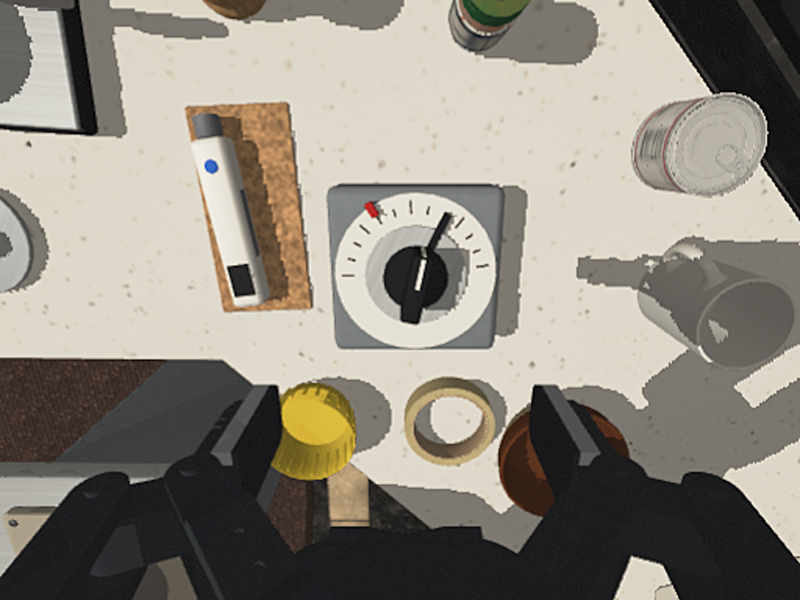

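```bash
cat > dial.py <<'E'
from h import *
def dial(tag,verbose=True,C0=None):
    s=load(tag); C=cloud(s); im=s['im'].astype(int); mx=im.max(2); mn=im.min(2)
    ok=s['d']>0; o={}
    near=np.hypot(C[...,0]-409,C[...,1]+363)<110
    # scale: white ring, height 44..52
    red=near&ok&(im[...,0]-np.maximum(im[...,1],im[...,2])>70)&(C[...,2]>40)&(C[...,2]<65)
    P=C[red]; o['red']=P.mean(0),len(P),np.percentile(P[:,2],[5,50,95])
    kn=near&ok&(C[...,2]>72); o['knobtop']=np.percentile(C[kn][:,2],[10,50,90]),kn.sum()
    rect=cv2.minAreaRect(C[kn&(C[...,2]>np.median(C[kn][:,2])-3)][:,:2].astype(np.float32)); o['bar']=rect
    wl=kn&(mn>140); 
    if wl.sum()>4: o['wl']=C[wl].mean(0),wl.sum()
    # box top outline (grey 45)
    box=near&ok&(abs(C[...,2]-45)<4); o['boxz']=np.median(C[box][:,2])
    w=box&(mn>170)&(C[...,2]>40); 
    u8=cv2.morphologyEx(w.astype(np.uint8),cv2.MORPH_OPEN,np.ones((2,2)))
    n,l,st,ce=cv2.connectedComponentsWithStats(u8); i=1+np.argmax(st[1:,4]); 
    cn=max(cv2.findContours((l==i).astype(np.uint8),cv2.RETR_EXTERNAL,cv2.CHAIN_APPROX_NONE)[0],key=cv2.contourArea)
    hull=cv2.convexHull(cn)[:,0]; P=C[hull[:,1],hull[:,0]]; Q=onz(s,hull,np.median(P[:,2]))
    A=np.c_[2*Q[:,:2],np.ones(len(Q))]; sol=np.linalg.lstsq(A,(Q[:,:2]**2).sum(1),rcond=None)[0]; rad=np.sqrt(sol[2]+sol[0]**2+sol[1]**2)
    o['scale']=sol[:2],rad,np.median(P[:,2]),len(Q),np.abs(np.hypot(*(Q[:,:2]-sol[:2]).T)-rad).max()
    c=C0 if C0 is not None else sol[:2]
    # pointer: dark pixels on disc level radius 30..60
    rr=np.hypot(C[...,0]-c[0],C[...,1]-c[1])
    pt=near&ok&(mx<75)&(rr>40)&(rr<60)&(C[...,2]<60)&(C[...,2]>42)
    n,l,st,ce=cv2.connectedComponentsWithStats(pt.astype(np.uint8)); i=1+np.argmax(st[1:,4]); P=C[l==i]
    o['ptr']=P.mean(0),st[i,4],np.percentile(P[:,2],[10,90])
    ang=lambda p: np.degrees(np.arctan2(p[0]-c[0],p[1]-c[1]))
    o['ang_clip']=ang(o['red'][0]);o['ang_ptr']=ang(o['ptr'][0]); 
    if 'wl' in o:o['ang_wl']=ang(o['wl'][0])
    if verbose:
        for k in o: print(k,o[k])
    return o
E
python3 - <<'E'
from dial import *
np.set_printoptions(precision=1,suppress=True)
dial('w2')
E
```

```text
red (array([ 469.1, -333.6,   52.8]), 52, array([50.5, 53.1, 54. ]))
knobtop (array([309.3, 343.3, 356.7]), np.int64(34826))
bar ((436.1843566894531, -361.5373840332031), (32.29486083984375, 147.69247436523438), 0.6229082942008972)
wl (array([ 423.6, -372.7,  100.3]), np.int64(64))
boxz 44.832110445821286
scale (array([ 410.5, -372. ]), np.float64(70.02341220969578), np.float64(44.59764278637965), 45, np.float64(0.42252324507137473))
ptr (array([ 456.5, -391.7,   52. ]), np.int32(73), array([51.1, 53.1]))
ang_clip 56.74120950578963
ang_ptr 113.20403988229694
ang_wl 93.04779294075998
```

```bash
sed -i 's/kn=near&ok&(C\[...,2\]>72)/kn=near\&ok\&(C[...,2]>72)\&(C[...,2]<115)/' dial.py; python3 - <<'E'
from dial import *
np.set_printoptions(precision=1,suppress=True)
o=dial('w2',False); print(o['knobtop'],o['bar'],o['ang_wl'],o.get('wl'))
# two-view height check of knob: project wrist white line into top view
t=load('top0'); print(proj(t,[o['wl'][0],[410.5,-372,100],[469,-333.6,53]]))
im=t['im'].astype(int); m=(im[...,0]-np.maximum(im[...,1],im[...,2])>60); ys,xs=np.nonzero(m[185:205,310:330]); print(xs.mean()+310,ys.mean()+185)
w=(im.min(2)>150); print(im[205:212,335:339].min(2))
info(); plan([410.5,-372,130],Rdown(-93))
E
```

```text
(array([88.4, 92.8, 94.1]), np.int64(654)) ((411.97747802734375, -370.9433288574219), (16.040803909301758, 55.40416717529297), 78.70758056640625) 93.90031574133627 (array([ 423.4, -372.9,   93.6]), np.int64(62))
[[336.  206.5]
 [336.4 210.2]
 [321.3 194.7]]
321.1666666666667 194.0
[[ 90 200 121  43]
 [ 85 191 108  32]
 [ 98 178  99  31]
 [ 82 153  84  28]
 [ 51  95  53  23]
 [ 37  44  30  23]
 [ 39  39  29  22]]
t 3.65 p [ 432.  -362.2  269.8] x [-0.  0. -1.] jaw a -89.4 J [-45.2   1.1  87.9   0.   91.   44.2] F [-1.3  0.3 -0.4] gap 85.7
rows>= 2.8 shift [14.  -2.2  1. ] rot [ 3.6 -0.1  0. ]
```

```bash
python3 - <<'E'
from h import *
plan([411,-371.5,66],Rdown(-101))
E
```

```text
rows>= 4.1 shift [20.38 -2.11  0.93] rot [11.6 -0.   0. ]
```

Call:
{"api": "servo_tool", "payload": {"commands": [[[0,4,-1,0.5,6,0,0],[0,8,-2.1,0.9,11.6,0,0],[0,12,-2.1,0.9,11.6,0,0],[0,15,-2.1,0.9,11.6,0,0],[0,17.5,-2.1,0.9,11.6,0,0],[0,19.5,-2.1,0.9,11.6,0,0],[0,20.4,-2.1,0.9,11.6,0,0],[0,20.4,-2.1,0.9,11.6,0,0]]]}}

```text
time: 4.45
tool_pos: [410.4, -371.0, 64.8]
tcp_rot: [-128.8, 89.8, 130.5]
ft_force: [-0.5, -0.2, 0.6]
finger_gap: 85.2
```

```bash
python3 - <<'E'
from h import *
info()
snap('wrist','w3')
plan([411,-371.5,66],Rdown(-101))
E
```

```text
t 4.45 p [ 410.4 -371.    64.8] x [-0.002  0.002 -1.   ] jaw a -100.7 J [-47.4   8.7 102.    0.   69.5  53.3] F [-0.5 -0.2  0.6] gap 85.2
rows>= 0.0 shift [ 0.02 -0.01 -0.03] rot [ 0.3 -0.   0. ]
```

View pics/w3.png

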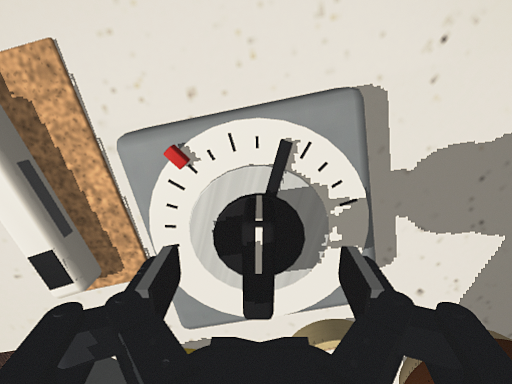

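Call:
{"api": "servo_tool", "payload": {"commands": [[[120,0,0,0,0,0,0],[220,0,0,0,0,0,0],[255,0,0,0,0,0,0],[255,0,0,0,0,0,0],[255,0,0,0,0,0,0],[255,0,0,0,0,0,0],[255,0,0,0,0,0,0],[255,0,0,0,0,0,0]]], "force": 60}}

```text
time: 5.3
tool_pos: [411.3, -371.0, 66.9]
tcp_rot: [-178.1, 89.9, 81.1]
ft_force: [-0.7, 9.7, 9.0]
finger_gap: 14.8
```

```bash
python3 - <<'E'
from h import *
info()
snap('wrist','w4')
E
```

```text
t 5.3 p [ 411.3 -371.    66.9] x [ 0.     0.002 -1.   ] jaw a -100.7 J [-4.740e+01  8.600e+00  1.019e+02  1.000e-01  6.960e+01  5.330e+01] F [-0.7  9.7  9. ] gap 14.8
```

View pics/w4.png

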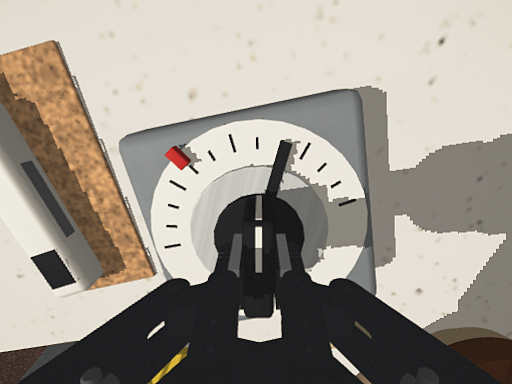

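Call:
{"api": "servo_tool", "payload": {"commands": [[[255,-0.2,0,-0.1,-3,0,0],[255,-0.2,0,-0.1,-8,0,0],[255,-0.2,0,-0.1,-13,0,0],[255,-0.2,0,-0.1,-19,0,0],[255,-0.2,0,-0.1,-25,0,0],[255,-0.2,0,-0.1,-31,0,0],[255,-0.2,0,-0.1,-36,0,0],[255,-0.2,0,-0.1,-40,0,0]]]}}

```text
time: 6.15
tool_pos: [411.4, -371.4, 67.1]
tcp_rot: [66.2, 89.9, 5.6]
ft_force: [6.4, -3.1, -9.4]
finger_gap: 15.1
```

Call:
{"api": "servo_tool", "payload": {"commands": [[[255,0,0,0,-3,0,0],[255,0,0,0,-8,0,0],[255,0,0,0,-13,0,0],[255,0,0,0,-19,0,0],[255,0,0,0,-25,0,0],[255,0,0,0,-31,0,0],[255,0,0,0,-36,0,0],[255,0,0,0,-40,0,0]]]}}

```text
time: 6.95
tool_pos: [411.9, -371.7, 67.2]
tcp_rot: [5.0, 89.9, -15.6]
ft_force: [7.2, -4.4, -13.4]
finger_gap: 14.9
```

```bash
python3 - <<'E'
from h import *
info()
snap('wrist','w5')
E
```

```text
t 6.95 p [ 411.9 -371.7   67.2] x [ 0.002 -0.001 -1.   ] jaw a -20.6 J [-4.740e+01  8.500e+00  1.019e+02  1.000e-01  6.950e+01 -2.680e+01] F [  7.2  -4.4 -13.4] gap 14.9
```

View pics/w5.png

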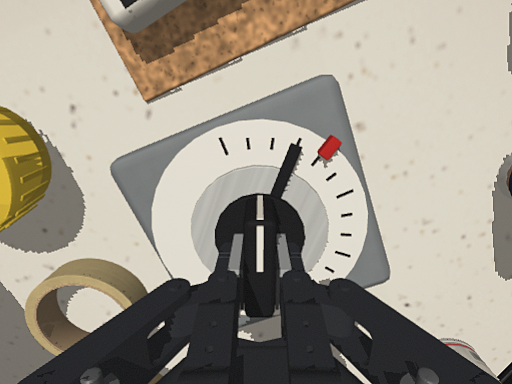

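Call:
{"api": "servo_tool", "payload": {"commands": [[[255,0,0,0,3,0,0],[255,0,0,0,8,0,0],[255,0,0,0,13,0,0],[255,0,0,0,18,0,0],[255,0,0,0,23,0,0],[255,0,0,0,28,0,0],[255,0,0,0,32,0,0],[255,0,0,0,33,0,0]]]}}

```text
time: 7.8
tool_pos: [411.4, -371.4, 67.2]
tcp_rot: [44.9, 89.9, -9.1]
ft_force: [5.7, -2.6, -9.6]
finger_gap: 14.8
```

```bash
python3 - <<'E'
from dial import *
np.set_printoptions(precision=1,suppress=True)
info()
s=snap('wrist','w6')
im=cv2.cvtColor(s['im'],cv2.COLOR_RGB2BGR)
cv2.imwrite('pics/w6b.png',cv2.resize(im[100:300,130:400],None,fx=2.9,fy=2.9,interpolation=cv2.INTER_CUBIC))
o=dial('w6',False); print({k:o[k] for k in ('scale','red','ptr','ang_clip','ang_ptr')})
o=dial('w6',False,np.array([411,-371.5])); print(o['ang_clip'],o['ang_ptr'])
E
```

```text
t 7.8 p [ 411.4 -371.4   67.2] x [ 0. -0. -1.] jaw a -53.9 J [-47.4   8.5 101.9   0.   69.5   6.5] F [ 5.7 -2.6 -9.6] gap 14.8
{'scale': (array([ 409.3, -353.9]), np.float64(55.89748429813552), np.float64(45.558422570615136), 29, np.float64(18.777374976778965)), 'red': (array([ 468.6, -333.1,   52.9]), 288, array([51.7, 53.1, 54.3])), 'ptr': (array([ 454.6, -339.2,   51.9]), np.int32(318), array([51.1, 52.8])), 'ang_clip': np.float64(70.6979020994578), 'ang_ptr': np.float64(72.00246032522828)}
56.34157963810281 53.311326860273965
```

View pics/w6b.png

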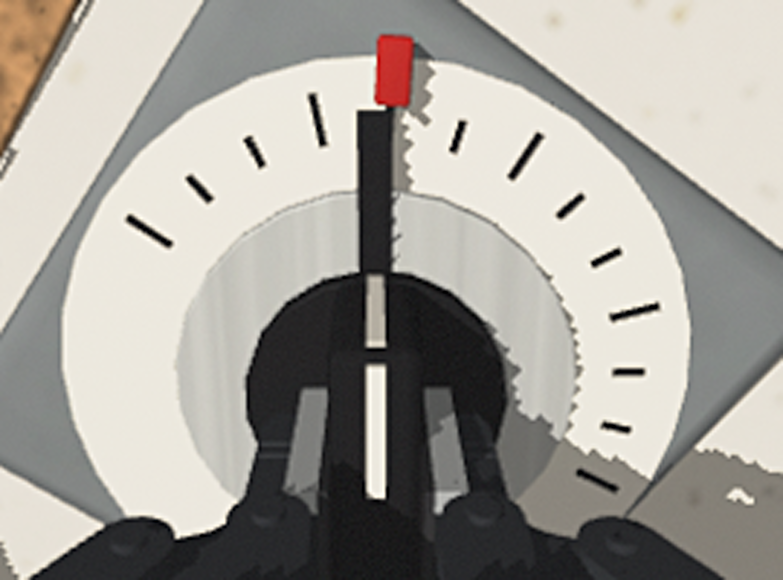

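Call:
{"api": "servo_tool", "payload": {"commands": [[[255,0,0,0,1,0,0],[255,0,0,0,2,0,0],[255,0,0,0,3,0,0],[255,0,0,0,3,0,0]]]}}

```text
time: 8.25
tool_pos: [411.4, -371.4, 67.2]
tcp_rot: [55.2, 90.0, -1.6]
ft_force: [5.6, -3.4, -10.6]
finger_gap: 14.9
```

```bash
python3 - <<'E'
from dial import *
np.set_printoptions(precision=1,suppress=True)
info()
s=snap('wrist','w7')
im=cv2.cvtColor(s['im'],cv2.COLOR_RGB2BGR)
cv2.imwrite('pics/w7b.png',cv2.resize(im[100:300,130:400],None,fx=2.9,fy=2.9,interpolation=cv2.INTER_CUBIC))
for c in ([411,-371.5],[410.5,-372],[411.5,-371]):
  o=dial('w7',False,np.array(c)); print(o['ang_clip'],o['ang_ptr'])
E
```

```text
t 8.25 p [ 411.4 -371.4   67.2] x [ 0. -0. -1.] jaw a -56.8 J [-47.4   8.5 101.9   0.   69.5   9.4] F [  5.6  -3.4 -10.6] gap 14.9
56.424590494988955 56.17037694045272
56.31016106025549 56.025124869325275
56.54132733963711 56.350625402266964
```

View pics/w7b.png

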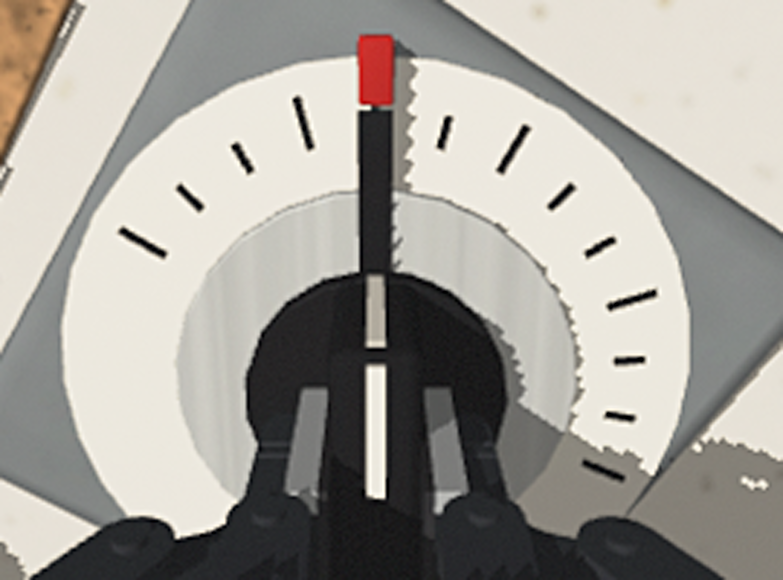

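Call:
{"api": "servo_tool", "payload": {"commands": [[[150,0,0,0,0,0,0],[80,0,0,0,0,0,0],[0,0,0,0,0,0,0],[0,0,0,0,0,0,0],[0,0,0,0,0,0,0],[0,-2,0,0,0,0,0],[0,-6,0,0,0,0,0],[0,-11,0,0,0,0,0]]]}}

```text
time: 9.1
tool_pos: [409.6, -370.1, 176.9]
tcp_rot: [-170.4, 89.7, 132.8]
ft_force: [0.8, 0.1, -0.1]
finger_gap: 85.6
```

```bash
python3 - <<'E'
from dial import *
np.set_printoptions(precision=1,suppress=True)
info()
s=snap('wrist','w8')
im=cv2.cvtColor(s['im'],cv2.COLOR_RGB2BGR)
cv2.imwrite('pics/w8b.png',cv2.resize(im[80:280,130:400],None,fx=2.9,fy=2.9,interpolation=cv2.INTER_CUBIC))
for c in ([411,-371.5],[410.5,-372],[411.5,-371]):
  o=dial('w8',False,np.array(c)); print(o['ang_clip'],o['ang_ptr'],o['bar'])
plan([480,170,330],Rdown(90))
E
```

```text
t 9.1 p [ 409.6 -370.1  176.9] x [-0.  0. -1.] jaw a -56.8 J [-47.4   2.2  96.6  -0.   81.5   9.4] F [ 0.8  0.1 -0.1] gap 85.6
56.44801485471552 56.37595473582504 ((412.4132995605469, -370.2234191894531), (55.67839050292969, 15.261148452758789), 33.937278747558594)
56.33286785293989 56.204442073745454 ((412.4132995605469, -370.2234191894531), (55.67839050292969, 15.261148452758789), 33.937278747558594)
56.56549358129727 56.540021886001206 ((412.4132995605469, -370.2234191894531), (55.67839050292969, 15.261148452758789), 33.937278747558594)
rows>= 17.1 shift [-14.5  35.4 -41.7] rot [-146.8    0.3    0.7]
```

View pics/w8b.png

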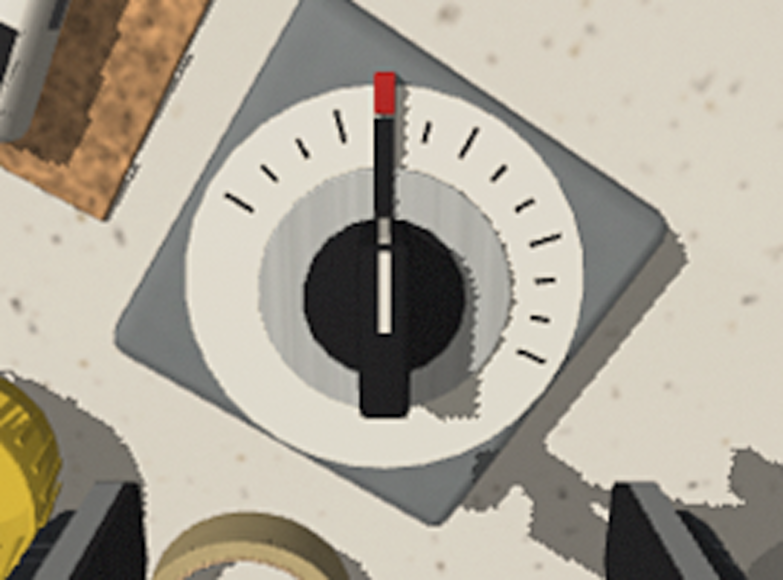

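Call:
{"api": "servo_tool", "payload": {"commands": [[[0,-4,0,0,0,0,0],[0,-8,1.5,-2,-7,0,0],[0,-12,4,-5,-14,0,0],[0,-15,7,-9,-21,0,0],[0,-15,10,-12.5,-28,0,0],[0,-15,13,-16,-36,0,0],[0,-15,16,-19.5,-44,0,0],[0,-15,19,-23,-52,0,0]]]}}

```text
time: 9.95
tool_pos: [443.9, -73.0, 328.6]
tcp_rot: [-5.8, 89.9, -10.3]
ft_force: [1.1, -0.1, 0.5]
finger_gap: 85.6
```

```bash
python3 - <<'E'
from h import *
info()
plan([490,150,330],Rdown(0))
E
```

```text
t 9.95 p [443.9 -73.  328.6] x [ 0.002 -0.    -1.   ] jaw a -4.5 J [-15.9 -17.3  98.6   0.   98.6 -11.4] F [ 1.1 -0.1  0.5] gap 85.6
rows>= 4.6 shift [-0.14 22.59  2.86] rot [-4.5  0.1  0. ]
```

Call:
{"api": "servo_tool", "payload": {"commands": [[[0,0,4,0.5,-1,0,0],[0,0,8.5,1,-2,0,0],[0,0,13,1.7,-3,0,0],[0,0,17,2.2,-4,0,0],[0,0,20,2.6,-4.5,0,0],[0,0,22,2.9,-4.5,0,0],[0,0,22.6,2.9,-4.5,0,0],[0,0,22.6,2.9,-4.5,0,0]]]}}

```text
time: 10.75
tool_pos: [491.5, 148.2, 328.0]
tcp_rot: [-144.6, 90.0, -144.8]
ft_force: [0.8, 0.7, 0.8]
finger_gap: 85.2
```

```bash
python3 - <<'E'
from h import *
np.set_printoptions(precision=1,suppress=True)
info()
s=snap('wrist','w9')
for k in knobs(s): print(k)
E
```

```text
t 10.75 p [491.5 148.2 328. ] x [-0. -0. -1.] jaw a -0.2 J [11.1 -7.1 89.9 -0.  97.2 11.3] F [0.8 0.7 0.8] gap 85.2
(array([495.,  32.]), np.int32(867), array([807.9, 313.2,  56.4]), array([23., 57.,  8.]))
(array([217.,  54.]), np.int32(315), array([432.7, 286.6,  47. ]), array([25., 24.,  7.]))
(array([249., 152.]), np.int32(223), array([475.7, 148.5,  47.2]), array([22., 23.,  7.]))
(array([225., 214.]), np.int32(221), array([432.8,  43.7,  47.1]), array([23., 23.,  7.]))
(array([215., 331.]), np.int32(99), array([ 401.1, -212.1,   32.5]), array([28., 21.,  4.]))
```

View pics/w9.png

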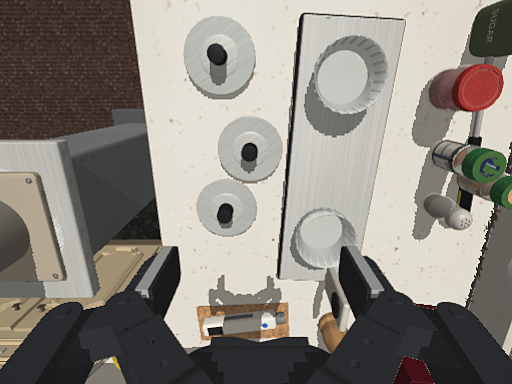

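```bash
cat >> h.py <<'E'
def dishes(s,guess=((610,259),(606,10)),zr=(72,84)):
    C=cloud(s); out=[]
    for g in guess:
        m=(s['d']>0)&(np.hypot(C[...,0]-g[0],C[...,1]-g[1])<62)&(C[...,2]>zr[0])&(C[...,2]<zr[1])
        P=C[m]
        if len(P)<20: out.append(len(P)); continue
        A=np.c_[2*P[:,:2],np.ones(len(P))]; w=np.ones(len(P))
        for _ in range(10):
            so=np.linalg.lstsq(A*w[:,None],(P[:,:2]**2).sum(1)*w,rcond=None)[0]; rad=np.sqrt(so[2]+so[0]**2+so[1]**2)
            e=np.abs(np.hypot(*(P[:,:2]-so[:2]).T)-rad); w=1/(1+(e/2)**2)
        az=np.degrees(np.arctan2(P[:,1]-so[1],P[:,0]-so[0]))
        out.append((so[:2].round(1),rad.round(1),np.percentile(P[:,2],[50,98]).round(1),len(P),np.median(e).round(2),len(np.unique((az//20)))))
    return out
E
python3 - <<'E'
from h import *
np.set_printoptions(precision=1,suppress=True)
for t in ('w1','w9','side0','top0'):
    s=load(t)
    for d in dishes(s): print(t,d)
    for d in dishes(s,zr=(60,84)): print(t,d)
s=load('w9'); im=cv2.cvtColor(s['im'],cv2.COLOR_RGB2BGR)
cv2.imwrite('pics/w9b.png',cv2.resize(im[10:310,260:440],None,fx=2,fy=2,interpolation=cv2.INTER_CUBIC))
E
```

```text
w1 (array([610.7, 255.9]), np.float64(46.8), array([75.9, 78.3]), 455, np.float64(0.66), 18)
w1 (array([596.7,  13.5]), np.float64(46.7), array([76.1, 78.2]), 370, np.float64(0.62), 14)
w1 (array([610.1, 255.8]), np.float64(46.2), array([71.7, 77.8]), 936, np.float64(0.73), 18)
w1 (array([596.3,  13.9]), np.float64(46.2), array([72.1, 78. ]), 732, np.float64(0.65), 16)
w9 (array([610.9, 255.6]), np.float64(46.7), array([75.9, 78.3]), 732, np.float64(0.81), 18)
w9 (array([596.9,  12.9]), np.float64(46.6), array([76.1, 78.4]), 407, np.float64(0.68), 17)
w9 (array([610.2, 255.5]), np.float64(46.1), array([73.4, 78. ]), 1307, np.float64(0.86), 18)
w9 (array([596.6,  13.4]), np.float64(46.1), array([72.1, 78.1]), 803, np.float64(0.7), 18)
side0 (array([612. , 259.1]), np.float64(47.1), array([75.1, 79.4]), 136, np.float64(1.13), 18)
side0 (array([597.5,  15.4]), np.float64(47.2), array([75.7, 80.1]), 106, np.float64(1.39), 18)
side0 (array([611.8, 259.2]), np.float64(46.5), array([69.6, 78.4]), 343, np.float64(1.15), 18)
side0 (array([597.8,  15.2]), np.float64(46.3), array([70.3, 79.3]), 264, np.float64(1.27), 18)
top0 (array([613.3, 254.9]), np.float64(47.5), array([75.8, 81.1]), 94, np.float64(0.86), 18)
top0 (array([599.9,  12. ]), np.float64(46.6), array([76.3, 80.2]), 92, np.float64(0.8), 18)
top0 (array([613.1, 254.7]), np.float64(47.1), array([73.3, 80.7]), 172, np.float64(0.99), 18)
top0 (array([599.4,  11.8]), np.float64(46.2), array([74.4, 80.1]), 138, np.float64(0.91), 18)
```

View pics/w9b.png

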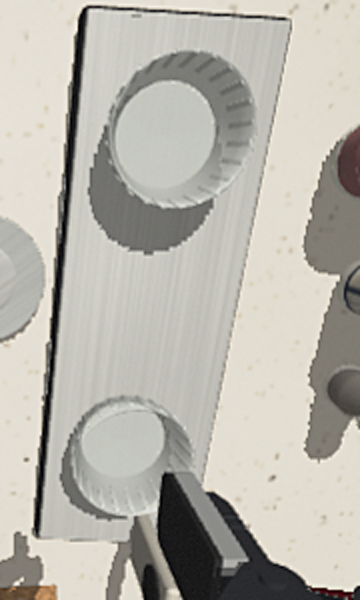

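Call:
{"api": "servo_tool", "payload": {"commands": [[[0,4,4,-2,0,0,0],[0,8,8,-4,0,0,0],[0,12,11,-5,0,0,0],[0,16,13,-6,0,0,0],[0,20,13.8,-6,0,0,0],[0,22,13.8,-6,0,0,0],[0,23,13.8,-6,0,0,0],[0,23,13.8,-6,0,0,0]]]}}

```text
time: 11.6
tool_pos: [431.9, 284.6, 97.1]
tcp_rot: [-144.6, 89.9, -144.9]
ft_force: [0.4, -0.1, 0.4]
finger_gap: 85.1
```

```bash
python3 - <<'E'
from h import *
np.set_printoptions(precision=1,suppress=True)
info()
s=snap('wrist','w10')
for k in knobs(s): print(k)
plan([431.9,286.4,18],Rdown(0))
E
```

```text
t 11.6 p [431.9 284.6  97.1] x [-0. -0. -1.] jaw a -0.3 J [ 27.7   1.  106.5  -0.   72.6  28.1] F [ 0.4 -0.1  0.4] gap 85.1
(array([259., 205.]), np.int32(1029), array([431.2, 289.2,  46.9]), array([24., 25.,  6.]))
(array([308., 333.]), np.int32(407), array([480. , 158.2,  45.3]), array([13.,  9.,  7.]))
rows>= 1.6 shift [ 8.1  0.1 -0.1] rot [-0.4  0.   0. ]
```

View pics/w10.png

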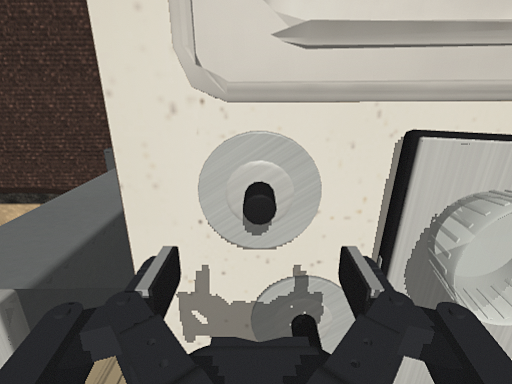

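```bash
python3 - <<'E'
from h import *
np.set_printoptions(precision=1,suppress=True)
info()
s=snap('wrist','w11')
for k in knobs(s): print(k)
# disc circle centre by colour-independent depth: points z 8..16
C=cloud(s); m=(s['d']>0)&(abs(C[...,2]-12)<3)&(np.hypot(C[...,0]-432,C[...,1]-287)<65)
cn=max(cv2.findContours(m.astype(np.uint8),cv2.RETR_EXTERNAL,cv2.CHAIN_APPROX_NONE)[0],key=cv2.contourArea)
h=cv2.convexHull(cn)[:,0]; Q=onz(s,h,12)[:,:2]; print(cv2.minEnclosingCircle(Q.astype(np.float32)))
plan([431.9,286.4,18],Rdown(0))
E
```

```text
t 11.65 p [433.  285.2  98.9] x [ 0. -0. -1.] jaw a -0.4 J [ 27.7   0.9 106.4  -0.   72.7  28.1] F [0.4 0.  0.5] gap 85.7
(array([257., 205.]), np.int32(1009), array([431.4, 289.2,  47. ]), array([23., 25.,  6.]))
(array([306., 333.]), np.int32(408), array([480.2, 158. ,  45.2]), array([15., 10.,  7.]))
((431.5238342285156, 288.13800048828125), 53.57963562011719)
rows>= 1.6 shift [ 8.2  0.1 -0.2] rot [-0.4  0.1 -0.1]
```

Call:
{"api": "servo_tool", "payload": {"commands": [[[0,3,0.25,-0.1,0,0,0],[0,5.5,0.25,-0.1,0,0,0],[0,7.3,0.25,-0.1,0,0,0],[0,8,0.25,-0.1,0,0,0],[150,8,0.25,-0.1,0,0,0],[255,8,0.25,-0.1,0,0,0],[255,8,0.25,-0.1,0,0,0],[255,8,0.25,-0.1,0,0,0]]], "force": 60}}

```text
time: 12.5
tool_pos: [432.3, 289.1, 19.5]
tcp_rot: [28.5, 89.9, 28.2]
ft_force: [0.1, -0.1, 0.5]
finger_gap: 28.2
```

Call:
{"api": "servo_tool", "payload": {"commands": [[[255,0,0,0,0,0,0],[255,0,0,0,0,0,0],[255,0,0,0,0,0,0]]]}}

```text
time: 12.8
tool_pos: [432.3, 289.1, 19.6]
tcp_rot: [26.6, 89.9, 26.4]
ft_force: [0.2, -0.6, 6.2]
finger_gap: 24.2
```

```bash
python3 - <<'E'
from h import *
info();info()
snap('wrist','w12')
info()
E
```

```text
t 12.8 p [432.3 289.1  19.6] x [ 0.002  0.001 -1.   ] jaw a -0.3 J [ 28.1   7.4 108.8  -0.   63.7  28.4] F [ 0.2 -0.6  6.2] gap 24.2
t 12.8 p [432.3 289.1  19.6] x [ 0.002  0.001 -1.   ] jaw a -0.3 J [ 28.1   7.4 108.8  -0.   63.7  28.4] F [ 0.2 -0.6  6.2] gap 24.2
t 12.85 p [432.3 289.2  19.6] x [ 0.002  0.001 -1.   ] jaw a -0.3 J [ 28.1   7.4 108.8  -0.   63.7  28.4] F [-0.4 -0.4  5.9] gap 24.5
```

View pics/w12.png

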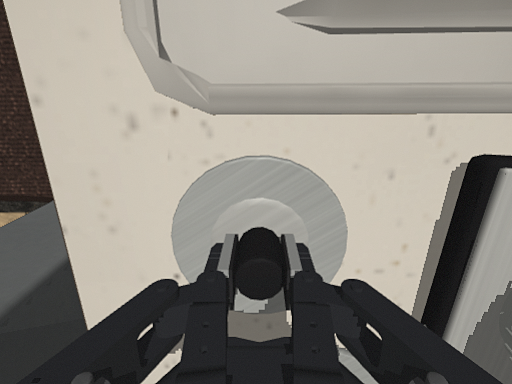

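Call:
{"api": "servo_tool", "payload": {"commands": [[[255,-1,0,0,0,0,0],[255,-3,0,0,0,0,0],[255,-6,0,0,0,0,0],[255,-9,0,0,0,0,0],[255,-11,0,1,0,0,0],[255,-11.5,-0.5,3,0,0,0],[255,-11.5,-1.2,6,0,0,0],[255,-11.5,-1.8,9,0,0,0]]], "force": 90}}

```text
time: 13.65
tool_pos: [522.2, 270.2, 134.4]
tcp_rot: [23.4, 89.9, 23.2]
ft_force: [1.0, -0.1, -0.9]
finger_gap: 23.4
```

Call:
{"api": "servo_tool", "payload": {"commands": [[[255,0,-0.5,3,0,0,0],[255,0,-1,6,0,0,0],[255,0,-1.5,8,0,0,0],[255,0,-1.5,8.8,0,0,0],[255,0,-1.5,8.8,0,0,0],[255,0,-1.5,8.8,0,0,0]]]}}

```text
time: 14.25
tool_pos: [608.2, 255.1, 133.0]
tcp_rot: [-178.6, 89.9, -178.9]
ft_force: [0.3, -0.1, -0.4]
finger_gap: 23.7
```

```bash
python3 - <<'E'
from h import *
np.set_printoptions(precision=1,suppress=True)
info()
s=snap('wrist','w13')
C=cloud(s); p=state()[1]
m=(s['d']>0)&(np.hypot(C[...,0]-p[0],C[...,1]-p[1])<62)&(C[...,2]>p[2]-20)&(C[...,2]<p[2]+2)
print(m.sum(),np.percentile(C[m],[5,50,95],axis=0))
for d in dishes(s): print(d)
E
```

```text
t 14.25 p [608.2 255.1 133. ] x [-0. -0. -1.] jaw a -0.3 J [18.3 20.1 81.   0.  79.  18.5] F [ 0.3 -0.1 -0.4] gap 23.7
14840 [[562.7 215.4 123.5]
 [607.9 273.3 124.7]
 [652.9 301.5 126.4]]
(array([611.1, 257.6]), np.float64(46.0), array([76.3, 78.2]), 419, np.float64(0.7), 6)
0
```

View pics/w13.png

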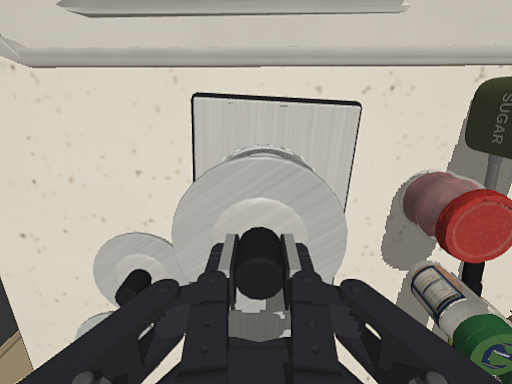

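```bash
cat >> h.py <<'E'
def disc(s,p,zt,tol=4):
    C=cloud(s); m=(s['d']>0)&(np.hypot(C[...,0]-p[0],C[...,1]-p[1])<64)&(abs(C[...,2]-zt)<tol)
    cn=max(cv2.findContours(m.astype(np.uint8),cv2.RETR_EXTERNAL,cv2.CHAIN_APPROX_NONE)[0],key=cv2.contourArea)
    Q=onz(s,cn[:,0],zt)[:,:2]; 
    c,rr=cv2.minEnclosingCircle(Q.astype(np.float32)); A=np.c_[C[m][:,:2]-C[m][:,:2].mean(0),np.ones(m.sum())]
    pl=np.linalg.lstsq(A,C[m][:,2],rcond=None)[0]; return np.round(c,1),round(rr,1),'z',C[m][:,2].mean().round(1),'tilt deg',np.degrees(pl[:2]).round(2)
E
python3 - <<'E'
from h import *
s=load('w13'); print(disc(s,(608,255),124.5)); info(); print(disc(load('w12'),(432,288),12)); print(disc(load('w11'),(432,288),12))
for t in('w1','w9'):print(disc(load(t),(432,288),12),disc(load(t),(432,43),12))
E
```

```text
(array([607.9, 254.7]), 53.6, 'z', np.float64(124.7), 'tilt deg', array([-0.1 , -0.26]))
t 14.3 p [608.  255.2 133.1] x [-0.001 -0.    -1.   ] jaw a -0.2 J [18.3 20.1 81.   0.  79.  18.5] F [ 0.1  0.5 -1.3] gap 23.5
(array([432. , 289.2]), 53.4, 'z', np.float64(11.5), 'tilt deg', array([ 0.06, -0.18]))
(array([431.6, 288.1]), 53.6, 'z', np.float64(11.6), 'tilt deg', array([ 0.04, -0.08]))
(array([432. , 287.1]), 53.6, 'z', np.float64(11.5), 'tilt deg', array([ 0.05, -0.07])) (array([432.4,  43.6]), 53.8, 'z', np.float64(11.8), 'tilt deg', array([ 0.06, -0.09]))
(array([432.6, 287.2]), 54.0, 'z', np.float64(11.5), 'tilt deg', array([ 0.09, -0.3 ])) (array([432.7,  42.9]), 54.0, 'z', np.float64(11.8), 'tilt deg', array([ 0.01, -0.08]))
```

Call:
{"api": "servo_tool", "payload": {"commands": [[[255,0.5,0.1,0.3,0,0,0],[255,1.5,0.1,0.3,0,0,0],[255,2.4,0.1,0.3,0,0,0],[255,3,0.1,0.3,0,0,0],[255,3.5,0.1,0.3,0,0,0],[255,3.8,0.1,0.3,0,0,0],[255,4,0.1,0.3,0,0,0],[255,4,0.1,0.3,0,0,0]]]}}

```text
time: 15.1
tool_pos: [612.1, 255.7, 92.9]
tcp_rot: [-165.2, 90.0, -165.5]
ft_force: [-0.3, -0.2, -0.4]
finger_gap: 23.7
```

```bash
python3 - <<'E'
from h import *
info()
s=snap('wrist','w14'); p=state()[1]; print(disc(s,p,p[2]-8.5))
E
```

```text
t 15.1 p [612.1 255.7  92.9] x [-0. -0. -1.] jaw a -0.3 J [18.2 22.7 82.1  0.  75.2 18.5] F [-0.3 -0.2 -0.4] gap 23.7
(array([611.9, 255.5]), 53.5, 'z', np.float64(84.7), 'tilt deg', array([-0.05, -0.27]))
```

View pics/w14.png

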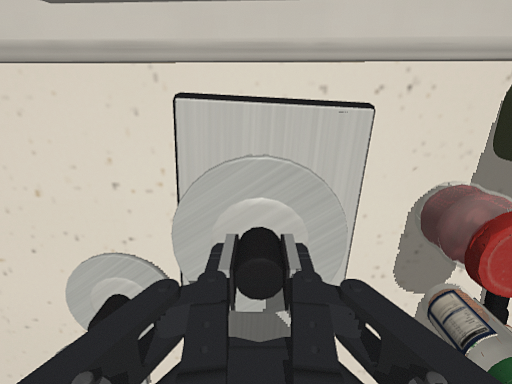

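Call:
{"api": "servo_tool", "payload": {"commands": [[[255,0.1,0,-0.1,0,0,0],[255,0.15,0,-0.1,0,0,0],[255,0.15,0,-0.1,0,0,0]]]}}

```text
time: 15.45
tool_pos: [611.2, 255.8, 91.8]
tcp_rot: [21.6, 90.0, 21.3]
ft_force: [0.2, 0.0, -1.2]
finger_gap: 23.6
```

Call:
{"api": "servo_tool", "payload": {"commands": [[[200,0,0,0,0,0,0],[150,0,0,0,0,0,0],[80,0,0,0,0,0,0],[0,0,0,0,0,0,0],[0,0,0,0,0,0,0],[0,-2,0,0,0,0,0],[0,-5,0,0,0,0,0],[0,-8,0,0,0,0,0]]]}}

```text
time: 16.25
tool_pos: [610.6, 255.6, 171.9]
tcp_rot: [-161.3, 89.9, -161.6]
ft_force: [0.5, 0.8, 0.8]
finger_gap: 85.7
```

```bash
python3 - <<'E'
from h import *
info()
s=snap('wrist','w15'); print(disc(s,(611,255),84))
plan([600,100,250],Rdown(0))
E
```

```text
t 16.25 p [610.6 255.6 171.9] x [-0.001 -0.    -1.   ] jaw a -0.3 J [18.3 18.9 78.4 -0.  82.9 18.5] F [0.5 0.8 0.8] gap 85.7
(array([611.2, 255.1]), 53.5, 'z', np.float64(83.5), 'tilt deg', array([ 0.06, -0.05]))
rows>= 3.4 shift [ -7.12 -15.65  -1.23] rot [-0.3  0.4 -0.1]
```

View pics/w15.png

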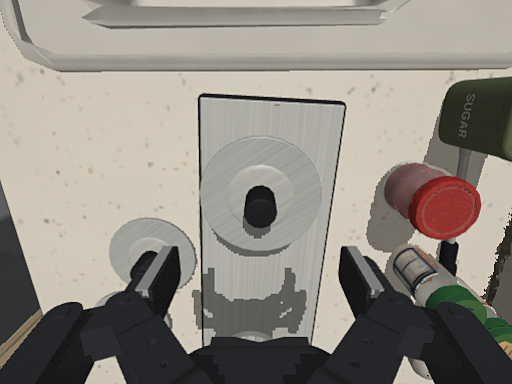

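Call:
{"api": "servo_tool", "payload": {"commands": [[[0,0,-2,-2,0,0,0],[0,0,-5,-5,0,0,0],[0,0,-8.5,-8,0,0,0],[0,0,-12,-11,0,0,0],[0,0,-15.5,-14,0,0,0],[0,2,-18.5,-16.5,0,0,0],[0,4,-20.5,-17.8,0,0,0],[0,6,-21.2,-17.8,0,0,0]]]}}

```text
time: 17.1
tool_pos: [431.0, 43.0, 111.2]
tcp_rot: [-25.9, 89.9, -26.3]
ft_force: [0.0, -0.1, 0.1]
finger_gap: 85.3
```

Call:
{"api": "servo_tool", "payload": {"commands": [[[0,0.8,0,0,0,0,0],[0,0.8,0,0,0,0,0]]]}}

```text
time: 17.3
tool_pos: [431.5, 44.7, 102.8]
tcp_rot: [172.2, 89.9, 171.9]
ft_force: [0.1, -0.1, 0.2]
finger_gap: 85.2
```

```bash
python3 - <<'E'
from h import *
np.set_printoptions(precision=1,suppress=True)
info()
s=snap('wrist','w16'); print(disc(s,(432.5,43.3),12)); 
for k in knobs(s):print(k)
for d in dishes(s): print(d)
info()
E
```

```text
t 17.3 p [431.5  44.7 102.8] x [-0.  0. -1.] jaw a -0.3 J [ -0.9 -13.2 119.    0.   74.3  -0.6] F [ 0.1 -0.1  0.2] gap 85.2
(array([432.1,  43. ]), 53.6, 'z', np.float64(11.6), 'tilt deg', array([ 0. , -0.1]))
(array([324.,  65.]), np.int32(1390), array([474.5, 147.7,  47. ]), array([24., 24.,  6.]))
(array([260., 208.]), np.int32(972), array([431.9,  44. ,  47. ]), array([24., 24.,  6.]))
0
(array([596. ,  13.2]), np.float64(46.8), array([75.6, 77.9]), 1298, np.float64(0.46), 11)
t 17.35 p [432.3  45.  103.8] x [-0.  0. -1.] jaw a -0.3 J [ -0.8 -13.2 118.9   0.   74.3  -0.6] F [ 0.8  0.7 -0.1] gap 85.5
```

View pics/w16.png

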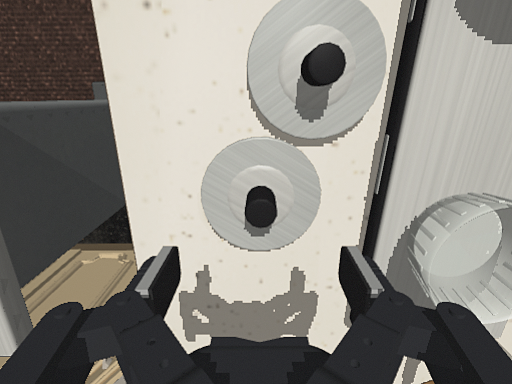

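Call:
{"api": "servo_tool", "payload": {"commands": [[[0,3,-0.1,0,0,0,0],[0,6,-0.1,0,0,0,0],[0,7.8,-0.1,0,0,0,0],[0,8.4,-0.1,0,0,0,0],[150,8.4,-0.1,0,0,0,0],[255,8.4,-0.1,0,0,0,0],[255,8.4,-0.1,0,0,0,0],[255,8.4,-0.1,0,0,0,0]]], "force": 60}}

```text
time: 18.15
tool_pos: [433.2, 43.6, 20.9]
tcp_rot: [-1.0, 89.9, -1.3]
ft_force: [-0.6, -0.2, -0.3]
finger_gap: 27.9
```

Call:
{"api": "servo_tool", "payload": {"commands": [[[255,0,0,0,0,0,0],[255,0,0,0,0,0,0],[255,0,0,0,0,0,0],[255,0,0,0,0,0,0]]], "force": 90}}

```text
time: 18.55
tool_pos: [433.4, 43.6, 21.1]
tcp_rot: [2.3, 89.9, 2.1]
ft_force: [-0.6, -0.1, 6.0]
finger_gap: 23.4
```

Call:
{"api": "servo_tool", "payload": {"commands": [[[255,-1,0,0,0,0,0],[255,-3,0,0,0,0,0],[255,-6,0,0,0,0,0],[255,-9,0,0,0,0,0],[255,-11,0,0,0,0,0],[255,-11.5,-0.5,2,0,0,0],[255,-11.5,-1,5,0,0,0],[255,-11.5,-1.5,8,0,0,0]]]}}

```text
time: 19.35
tool_pos: [513.3, 28.0, 136.0]
tcp_rot: [-1.6, 89.9, -1.9]
ft_force: [0.1, 0.3, -1.4]
finger_gap: 23.4
```

Call:
{"api": "servo_tool", "payload": {"commands": [[[255,0,-0.5,3,0,0,0],[255,0,-1,6,0,0,0],[255,0,-1.5,8,0,0,0],[255,0,-1.5,8.4,0,0,0],[255,0,-1.5,8.4,0,0,0],[255,0,-1.5,8.4,0,0,0],[255,0,-1.5,8.4,0,0,0]]]}}

```text
time: 20.05
tool_pos: [595.1, 13.1, 134.7]
tcp_rot: [169.6, 90.0, 169.4]
ft_force: [-0.8, 0.9, -1.7]
finger_gap: 23.7
```

```bash
python3 - <<'E'
from h import *
info()
s=snap('wrist','w17'); p=state()[1]; print(disc(s,p,p[2]-8.5,6)); info()
for d in dishes(s): print(d)
E
```

```text
t 20.05 p [595.1  13.1 134.7] x [-0.  0. -1.] jaw a -0.3 J [-3.7 10.4 92.3  0.  77.3 -3.4] F [-0.8  0.9 -1.7] gap 23.7
(array([594.7,  13.8]), 53.1, 'z', np.float64(125.1), 'tilt deg', array([-0.07, -0.22]))
t 20.1 p [595.2  13.1 134.8] x [-0.  0. -1.] jaw a -0.3 J [-3.7 10.4 92.2  0.  77.3 -3.4] F [-0.4  1.  -1.6] gap 23.9
0
(array([597.3,  14.9]), np.float64(45.1), array([76.3, 77.9]), 334, np.float64(0.7), 5)
```

View pics/w17.png

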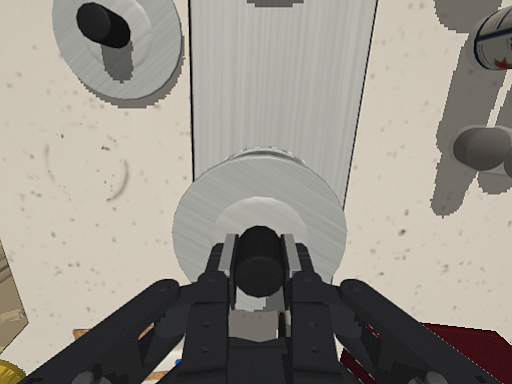

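Call:
{"api": "servo_tool", "payload": {"commands": [[[255,0.5,0,0.2,0,0,0],[255,1.5,0,0.2,0,0,0],[255,2.4,0,0.2,0,0,0],[255,3,0,0.2,0,0,0],[255,3.5,0,0.2,0,0,0],[255,3.8,0,0.2,0,0,0],[255,4,0,0.2,0,0,0],[255,4.1,0,0.2,0,0,0]]]}}

```text
time: 20.9
tool_pos: [598.1, 12.8, 93.6]
tcp_rot: [-0.9, 90.0, -1.2]
ft_force: [0.5, -0.6, -1.7]
finger_gap: 23.6
```

```bash
python3 - <<'E'
from h import *
info()
s=snap('wrist','w18'); p=state()[1]; print(disc(s,p,p[2]-9)); info()
E
```

```text
t 20.9 p [598.1  12.8  93.6] x [ 0. -0. -1.] jaw a -0.3 J [-3.7 13.2 93.7  0.  73.2 -3.4] F [ 0.5 -0.6 -1.7] gap 23.6
(array([597.8,  13.1]), 53.3, 'z', np.float64(83.9), 'tilt deg', array([-0.05, -0.18]))
t 20.95 p [598.1  12.8  93.6] x [ 0. -0. -1.] jaw a -0.3 J [-3.7 13.2 93.7 -0.  73.2 -3.4] F [ 0.1 -0.  -1.2] gap 23.8
```

Call:
{"api": "servo_tool", "payload": {"commands": [[[255,0.05,0,-0.1,0,0,0],[255,0.1,0,-0.1,0,0,0],[200,0.1,0,-0.1,0,0,0],[120,0.1,0,-0.1,0,0,0],[0,0.1,0,-0.1,0,0,0],[0,0.1,0,-0.1,0,0,0],[0,0.1,0,-0.1,0,0,0],[0,-2,0,-0.1,0,0,0]]]}}

```text
time: 21.75
tool_pos: [594.5, 13.0, 110.4]
tcp_rot: [176.8, 89.7, 176.6]
ft_force: [-0.5, -0.1, -0.2]
finger_gap: 85.4
```

Call:
{"api": "servo_tool", "payload": {"commands": [[[0,-3,0,0,0,0,0],[0,-7,0,0,0,0,0],[0,-11,0,0,0,0,0],[0,-14,0,0,0,0,0],[0,-16,2,-2,0,0,0],[0,-16,4,-4,0,0,0],[0,-16,4,-4,0,0,0],[0,-16,4,-4,0,0,0]]]}}

```text
time: 22.55
tool_pos: [557.1, 53.2, 273.8]
tcp_rot: [-28.3, 90.0, -28.5]
ft_force: [1.8, -0.2, 0.7]
finger_gap: 85.6
```

```bash
python3 - <<'E'
from h import *
np.set_printoptions(precision=1,suppress=True)
info()
s=snap('wrist','w19'); print(disc(s,(597,13),84)); print(disc(s,(611,255),84)); info()
for k in knobs(s): print(k)
E
```

```text
t 22.55 p [557.1  53.2 273.8] x [ 0. -0. -1.] jaw a -0.2 J [ 0.2  0.4 88.3 -0.  91.3  0.4] F [ 1.8 -0.2  0.7] gap 85.6
(array([596.7,  12. ]), 53.8, 'z', np.float64(83.6), 'tilt deg', array([-0. , -0.1]))
(array([611., 228.]), 46.3, 'z', np.float64(82.8), 'tilt deg', array([0.1, 0.6]))
t 22.6 p [557.3  52.8 273.4] x [-0. -0. -1.] jaw a -0.3 J [ 0.2  0.4 88.3 -0.  91.3  0.4] F [-0.  -1.1 -0.7] gap 85.3
(array([195.,  87.]), np.int32(387), array([476.7, 147.6,  47. ]), array([25., 23.,  6.]))
(array([436.,  94.]), np.int32(126), array([778. , 136.9,  57.7]), array([ 9., 32.,  6.]))
(array([426., 299.]), np.int32(93), array([ 822.4, -174.9,   57.1]), array([29.,  5.,  6.]))
(array([449., 299.]), np.int32(189), array([ 876.8, -183. ,   48.3]), array([54.,  9., 16.]))
(array([342., 323.]), np.int32(372), array([ 698.4, -214.2,   53.6]), array([10., 70., 11.]))
(array([171., 313.]), np.int32(90), array([ 406.1, -212.8,   32.3]), array([21., 20.,  4.]))
```

View pics/w19.png

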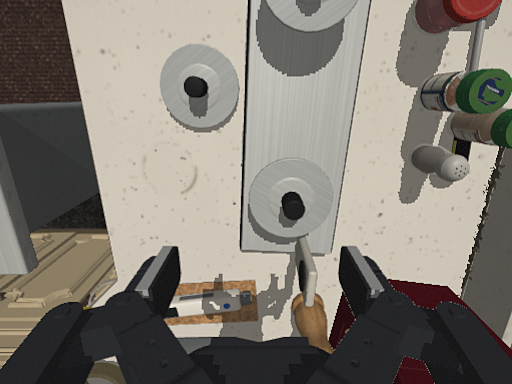

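Call:
{"api": "servo_tool", "payload": {"commands": [[[0,0,-2,-1,-8,0,0],[0,0,-5,-2,-16,0,0],[0,0,-8,-3,-24,0,0],[0,0,-12,-4,-32,0,0],[0,0,-16,-5,-40,0,0],[0,0,-19,-5.7,-48,0,0],[0,0,-21.5,-5.7,-56,0,0],[0,0,-22.3,-5.7,-64,0,0]]]}}

```text
time: 23.4
tool_pos: [498.5, -173.1, 272.9]
tcp_rot: [137.5, 89.9, -158.7]
ft_force: [0.5, -0.1, -0.0]
finger_gap: 85.4
```

Call:
{"api": "servo_tool", "payload": {"commands": [[[0,0,0,0,-8,0,0],[0,0,0,0,-16,0,0],[0,0,0,0,-24,0,0],[0,0,0,0,-26,0,0],[0,0,0,0,-26,0,0]]]}}

```text
time: 23.9
tool_pos: [499.0, -170.6, 272.9]
tcp_rot: [77.0, 89.9, 166.7]
ft_force: [0.4, 0.4, 0.7]
finger_gap: 85.4
```

```bash
python3 - <<'E'
from h import *
info(); s=snap('wrist','w20'); info()
im=cv2.cvtColor(s['im'],cv2.COLOR_RGB2BGR)
cv2.imwrite('pics/w20b.png',cv2.resize(im,(800,600),interpolation=cv2.INTER_CUBIC))
E
```

```text
t 23.9 p [ 499.  -170.6  272.9] x [-0.001  0.    -1.   ] jaw a 89.7 J [ -24.4   -4.6   93.2   -0.    91.4 -114.1] F [0.4 0.4 0.7] gap 85.4
t 23.95 p [ 499.  -170.4  273. ] x [-0.001  0.    -1.   ] jaw a 89.6 J [ -24.4   -4.6   93.2   -0.    91.4 -114. ] F [ 0.1 -0.3 -1.2] gap 85.6
```

View pics/w20b.png

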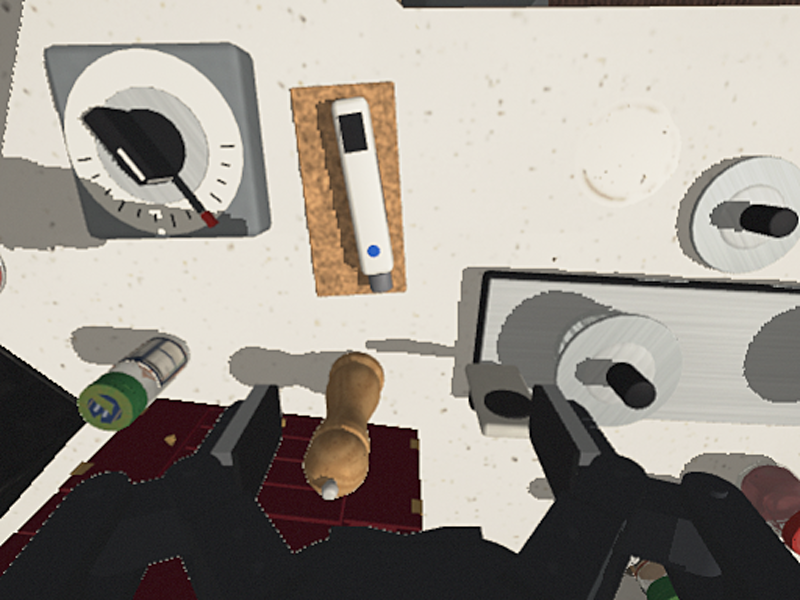

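```bash
cat > th.py <<'E'
from h import *
def thermo(s):
    C=cloud(s); ok=s['d']>0; x,y,z=C[...,0],C[...,1],C[...,2]
    im=s['im'].astype(int)
    reg=ok&(x>330)&(x<620)&(y>-300)&(y<-130)
    m=reg&(z>26)&(z<40)
    n,l,st,ce=cv2.connectedComponentsWithStats(m.astype(np.uint8)); i=1+np.argmax(st[1:,4])
    P=C[l==i]; P=P[P[:,2]>np.median(P[:,2])-3]
    rb=cv2.minAreaRect(P[:,:2].astype(np.float32)); zz=np.median(P[:,2])
    bp=cv2.boxPoints(rb); e=bp[1]-bp[0],bp[2]-bp[1]; L=max(e,key=np.linalg.norm); L=L*np.sign(L[0]); yaw=np.degrees(np.arctan2(L[1],L[0]))
    print('thermo top rect',np.round(rb[0],1),np.round(rb[1],1),'yaw',yaw.round(1),'z',zz.round(1),len(P))
    # nose grey region lower height: report extents
    brown=reg&(abs(z-4)<4)&(im[...,0]-im[...,2]>35)
    n,l,st,ce=cv2.connectedComponentsWithStats(cv2.morphologyEx(brown.astype(np.uint8),cv2.MORPH_OPEN,np.ones((3,3))))
    Q=C[brown]; 
    rm=cv2.minAreaRect(np.concatenate([Q]).astype(np.float32)[:,:2]); bp=cv2.boxPoints(rm); e=bp[1]-bp[0],bp[2]-bp[1]; L=max(e,key=np.linalg.norm); L=L*np.sign(L[0])
    print('mat',np.round(rm[0],1),np.round(rm[1],1),'yaw',np.degrees(np.arctan2(L[1],L[0])).round(1),'z',np.median(Q[:,2]).round(1))
    return rb,yaw
def spot(s):
    C=cloud(s); ok=s['d']>0; x,y,z=C[...,0],C[...,1],C[...,2]; im=s['im'].astype(int)
    reg=ok&(x>560)&(x<640)&(y>-130)&(y<-30)&(z>50)
    m=reg&(im.max(2)<70)&(z<128)
    n,l,st,ce=cv2.connectedComponentsWithStats(m.astype(np.uint8)); i=1+np.argmax(st[1:,4]); P=C[l==i]
    print('spot',np.median(P,0).round(1),P.min(0).round(1),P.max(0).round(1),len(P))
    w=reg&(im.min(2)>120); Q=C[w]; print('tab white',np.percentile(Q,[2,50,98],axis=0).round(1).tolist(),len(Q))
    pl=reg=ok&(abs(z-30)<2.5)&(x>500)&(x<720)&(y>-120)&(y<400)
E
python3 - <<'E'
from th import *
np.set_printoptions(precision=1,suppress=True)
for t in('w20','w1','w2'):
    print(t); thermo(load(t))
for t in('w20','w1'): spot(load(t))
# plate yaw by front edge
for t in ('w1','w9'):
    s=load(t);C=cloud(s); m=(s['d']>0)&(abs(C[...,2]-30)<2.5)&(C[...,0]>500)&(C[...,0]<720)&(C[...,1]>-130)&(C[...,1]<400)
    print(t,cv2.minAreaRect(C[m][:,:2].astype(np.float32)))
E
```

```text
w20
thermo top rect [ 458.6 -204.6] [166.1  28.5] yaw 7.9 z 31.2 2315Traceback (most recent call last):
  File "<stdin>", line 4, in <module>
  File "th.py", line 16, in thermo
    rm=cv2.minAreaRect(np.concatenate([Q]).astype(np.float32)[:,:2]); bp=cv2.boxPoints(rm); e=bp[1]-bp[0],bp[2]-bp[1]; L=max(e,key=np.linalg.norm); L=L*np.sign(L[0])
cv2.error: OpenCV(4.12.0) /io/opencv/modules/imgproc/src/convhull.cpp:143: error: (-215:Assertion failed) total >= 0 && (depth == CV_32F || depth == CV_32S) in function 'convexHull'
```

```bash
sed -i 's/np.concatenate(\[Q\]).astype(np.float32)\[:,:2\]/np.ascontiguousarray(Q[:,:2],dtype=np.float32)/; s/rb=cv2.minAreaRect(P\[:,:2\].astype(np.float32))/rb=cv2.minAreaRect(np.ascontiguousarray(P[:,:2],dtype=np.float32))/' th.py
python3 - <<'E'
from th import *
np.set_printoptions(precision=1,suppress=True)
for t in('w20','w2'):
    print(t); 
    s=load(t); im=s['im'].astype(int); print(im[[60,150],[200,205]],im[220,220])
    try: thermo(s)
    except Exception as e: print('err')
for t in('w20','w1'): spot(load(t))
for t in ('w1','w9'):
    s=load(t);C=cloud(s); m=(s['d']>0)&(abs(C[...,2]-30)<2.5)&(C[...,0]>500)&(C[...,0]<720)&(C[...,1]>-130)&(C[...,1]<400)
    print(t,cv2.minAreaRect(np.ascontiguousarray(C[m][:,:2],dtype=np.float32)))
E
```

```text
w20
[[179 134  91]
 [200 151 103]] [232 226 217]
thermo top rect [ 458.6 -204.6] [166.1  28.5] yaw 7.9 z 31.2 2315
mat [ 489.2 -217.6] [261.7  90.5] yaw 2.9 z 3.4
w2
[[221 216 202]
 [221 216 202]] [124 126 124]
thermo top rect [ 457.7 -206.2] [165.5  28.5] yaw 8.0 z 30.8 2204
mat [ 490.2 -218.4] [258.2  93.8] yaw 1.4 z 3.1
spot [611.2 -87.7 106.6] [ 609.3 -106.5   79. ] [614.1 -67.8 125.7] 445
tab white [[570.3, -109.9, 61.1], [613.3, -40.8, 84.2], [623.4, -30.3, 135.0]] 517
spot [611.  -86.5 106.9] [ 608.9 -109.8   79.1] [614.  -66.3 126.1] 380
tab white [[585.5, -108.8, 57.6], [617.2, -61.7, 120.5], [624.5, -30.3, 135.6]] 521
w1 ((611.3065185546875, 118.71043395996094), (431.6050109863281, 143.306884765625), 86.66439056396484)
w9 ((611.2615356445312, 118.47108459472656), (432.55780029296875, 141.80157470703125), 86.6611328125)
```

```bash
sed -i 's/    Q=C\[brown\]; /    i=1+np.argmax(st[1:,4]); Q=C[l==i]/; s/(z<40)$/(z<40)\&(x<575)/' th.py
python3 - <<'E'
from th import *
np.set_printoptions(precision=1,suppress=True)
for t in('w20','w2'): print(t); thermo(load(t))
for t in('w20','w1'):
    s=load(t); C=cloud(s); im=s['im'].astype(int)
    m=(s['d']>0)&(C[...,0]>600)&(C[...,0]<622)&(C[...,1]>-115)&(C[...,1]<-60)&(C[...,2]>82)&(C[...,2]<124)&(im.max(2)<70)
    P=C[m]; A=np.c_[P[:,1:],np.ones(len(P))]; print(np.linalg.lstsq(A,P[:,0],rcond=None)[0], P.mean(0),len(P))
E
```

```text
w20
thermo top rect [ 458.6 -204.6] [166.1  28.5] yaw 7.9 z 31.2 2315
mat [ 456.4 -219.4] [189.4  90.3] yaw 2.9 z 3.4
w2
thermo top rect [ 457.7 -206.2] [165.5  28.5] yaw 8.0 z 30.8 2204
mat [ 456.2 -219.2] [189.3  90.3] yaw 2.8 z 3.1
[  0.    0.  615.4] [611.3 -87.7 105.9] 435
[  0.1  -0.  615.9] [611.  -86.2 106. ] 360
```

Call:
{"api": "servo_tool", "payload": {"commands": [[[0,3,1.5,-1,-3,0,0],[0,7,3,-2,-6,0,0],[0,11,4.6,-3.5,-8.4,0,0],[0,15,4.6,-3.5,-8.4,0,0],[0,17.5,4.6,-3.5,-8.4,0,0],[0,18.5,4.6,-3.5,-8.4,0,0],[0,18.5,4.6,-3.5,-8.4,0,0],[0,18.5,4.6,-3.5,-8.4,0,0]]]}}

```text
time: 24.75
tool_pos: [453.9, -205.0, 90.0]
tcp_rot: [-130.0, 89.9, -31.9]
ft_force: [0.6, -0.5, -0.2]
finger_gap: 85.3
```

```bash
python3 - <<'E'
from th import *
info(); s=snap('wrist','w21'); info(); thermo(s)
plan([453,-206,9],Rdown(98))
E
```

```text
t 24.75 p [ 453.9 -205.    90. ] x [ 0.001 -0.001 -1.   ] jaw a 98.1 J [ -30.2   -1.8  110.    -0.    71.6 -128.3] F [ 0.6 -0.5 -0.2] gap 85.3
t 24.8 p [ 454.3 -205.2   90.6] x [ 0.003 -0.001 -1.   ] jaw a 98.1 J [ -30.2   -1.8  110.     0.    71.6 -128.3] F [-0.4 -0.9  0.6] gap 85.2
thermo top rect [ 457.3 -204.8] [165.6  28.3] yaw 8.1 z 31.1 6366
mat [ 456.1 -219.1] [189.6  90.1] yaw 3.0 z 3.3
rows>= 1.6 shift [ 8.16  0.16 -0.04] rot [ 0.1 -0.1  0.1]
```

View pics/w21.png

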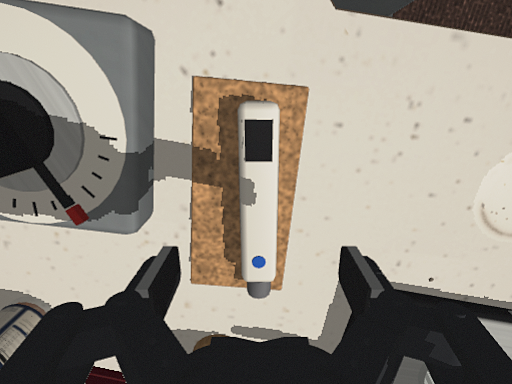

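Call:
{"api": "servo_tool", "payload": {"commands": [[[0,3,0.1,0,0,0,0],[0,6,0.1,0,0,0,0],[0,7.6,0.1,0,0,0,0],[0,8.1,0.1,0,0,0,0],[120,8.1,0.1,0,0,0,0],[255,8.1,0.1,0,0,0,0],[255,8.1,0.1,0,0,0,0],[255,8.1,0.1,0,0,0,0]]], "force": 50}}

```text
time: 25.6
tool_pos: [453.0, -205.2, 9.1]
tcp_rot: [-129.2, 89.9, -31.0]
ft_force: [-8.4, 5.0, 20.5]
finger_gap: 29.2
```

Call:
{"api": "servo_tool", "payload": {"commands": [[[255,0,0,0,0,0,0],[255,0,0,0,0,0,0],[255,0,0,0,0,0,0],[255,0,0,0,0,0,0]]], "force": 80}}

```text
time: 26.0
tool_pos: [453.1, -205.3, 9.2]
tcp_rot: [-127.7, 89.9, -29.6]
ft_force: [-1.5, 1.5, 8.3]
finger_gap: 28.2
```

```bash
python3 - <<'E'
from th import *
info(); s=snap('wrist','w22'); info()
E
```

```text
t 26.0 p [ 453.1 -205.3    9.2] x [ 0.002 -0.001 -1.   ] jaw a 98.1 J [ -30.3    5.1  112.6    0.    62.2 -128.4] F [-1.5  1.5  8.3] gap 28.2
t 26.05 p [ 453.1 -205.3    9.2] x [ 0.002 -0.001 -1.   ] jaw a 98.1 J [ -30.3    5.1  112.6    0.    62.2 -128.4] F [-0.4  0.6  7.2] gap 28.6
```

View pics/w22.png

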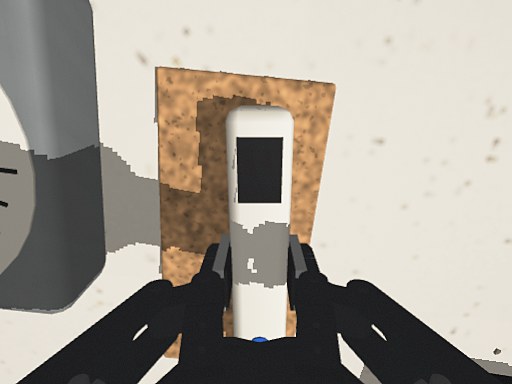

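Call:
{"api": "servo_tool", "payload": {"commands": [[[255,-1,0,0,0,0,0],[255,-3,0,0,0,0,0],[255,-5.5,0,1,1.5,0,0],[255,-7.5,0.3,3,4,0,0],[255,-8.7,0.6,6,7,0,0],[255,-8.7,0.9,9,9,0,0],[255,-8.7,1.1,11.5,11,0,0],[255,-8.7,1.15,13.2,11.4,0,0]]]}}

```text
time: 26.85
tool_pos: [421.4, -74.2, 95.3]
tcp_rot: [-70.5, 90.0, 16.2]
ft_force: [0.0, 0.2, -1.6]
finger_gap: 28.4
```

Call:
{"api": "servo_tool", "payload": {"commands": [[[255,0,0,0,0,0,0],[255,0,0,0,0,0,0],[255,0,0,0,0,0,0]]]}}

```text
time: 27.15
tool_pos: [422.2, -76.3, 95.0]
tcp_rot: [-129.8, 90.0, -43.1]
ft_force: [0.5, 0.3, -1.3]
finger_gap: 28.4
```

```bash
python3 - <<'E'
from th import *
info(); s=snap('wrist','w23'); info()
im=s['im'].astype(int); C=cloud(s); p=state()[1]
m=(s['d']>0)&(C[...,2]>p[2]+8)&(C[...,2]<p[2]+35)&(abs(C[...,1]-p[1])<40)&(C[...,0]>p[0]-120)&(C[...,0]<p[0]-25)
P=C[m]; P=P[P[:,2]>np.median(P[:,2])-4]; print(cv2.minAreaRect(np.ascontiguousarray(P[:,:2],dtype=np.float32)),np.median(P[:,2]),np.polyfit(P[:,0],P[:,2],1),P[:,0].min())
for t in('side','top'):
    q=snap(t,t+'1')
spot(s)
E
```

```text
t 27.15 p [422.2 -76.3  95. ] x [ 0.001 -0.    -1.   ] jaw a 86.7 J [ -17.1  -13.6  120.2   -0.    73.4 -103.8] F [ 0.5  0.3 -1.3] gap 28.4
t 27.2 p [422.2 -76.3  94.9] x [ 0. -0. -1.] jaw a 86.7 J [ -17.1  -13.6  120.2   -0.    73.4 -103.8] F [ 0.3  0.  -1. ] gap 28.5
((370.50592041015625, -72.76909637451172), (28.950883865356445, 54.82621765136719), 86.5714111328125) 117.05692369037453 [1.22991697e-02 1.12301521e+02] 343.12770493502853Traceback (most recent call last):
  File "<stdin>", line 8, in <module>
  File "th.py", line 23, in spot
    n,l,st,ce=cv2.connectedComponentsWithStats(m.astype(np.uint8)); i=1+np.argmax(st[1:,4]); P=C[l==i]
                                                                        ~~~~~~~~~^^^^^^^^^^
    return _wrapfunc(a, 'argmax', axis=axis, out=out, **kwds)
    return bound(*args, **kwds)
ValueError: attempt to get argmax of an empty sequence
```

View pics/w23.png

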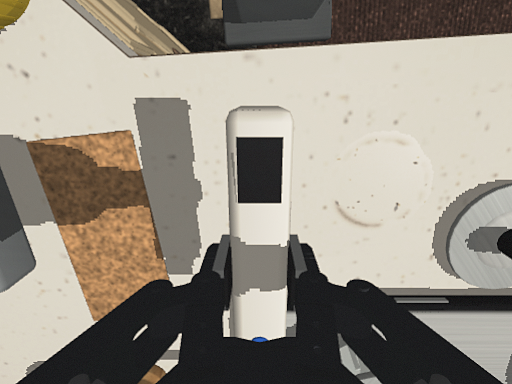

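View pics/side1.png

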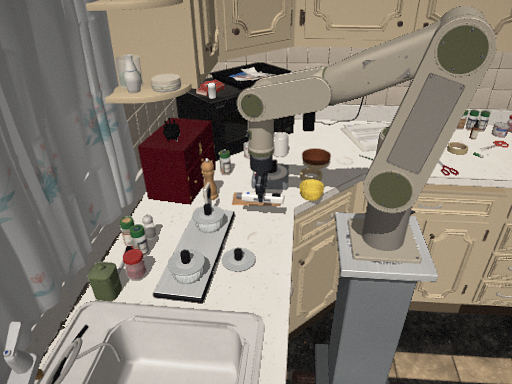

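Call:
{"api": "servo_tool", "payload": {"commands": [[[255,-0.1,0,0,0,0,0],[255,-0.1,0,0,0,0,0],[255,-0.1,0,0,0,0,0],[255,-0.1,0,0,0,0,0],[255,-0.1,0,0,0,0,0],[255,-0.1,0,0,0,0,0],[255,-0.1,0,0,0,0,0],[255,-0.1,0,0,0,0,0]]]}}

```text
time: 28.1
tool_pos: [421.9, -75.5, 95.6]
tcp_rot: [35.7, 90.0, 122.4]
ft_force: [-0.4, -0.6, -0.6]
finger_gap: 28.2
```

Call:
{"api": "servo_tool", "payload": {"commands": [[[255,0,0,0,0,0,0],[255,0,0,0,0,0,0],[255,0,0,0,0,0,0],[255,0,0,0,0,0,0],[255,0,0,0,0,0,0],[255,0,0,0,0,0,0],[255,0,0,0,0,0,0],[255,0,0,0,0,0,0]]]}}

```text
time: 28.9
tool_pos: [421.9, -75.6, 95.6]
tcp_rot: [-150.5, 90.0, -63.8]
ft_force: [-0.6, 0.2, -1.6]
finger_gap: 28.3
```

Call:
{"api": "servo_tool", "payload": {"commands": [[[255,0,0,0,0,0,0],[255,0,0,0,0,0,0],[255,0,0,0,0,0,0],[255,0,0,0,0,0,0],[255,0,0,0,0,0,0],[255,0,0,0,0,0,0],[255,0,0,0,0,0,0],[255,0,0,0,0,0,0]]]}}

```text
time: 29.7
tool_pos: [421.9, -75.6, 95.6]
tcp_rot: [-12.5, 90.0, 74.3]
ft_force: [0.5, 0.2, -1.4]
finger_gap: 28.6
```

Call:
{"api": "servo_tool", "payload": {"commands": [[[255,0,0,0,0,0,0],[255,0,0,0,0,0,0],[255,0,0,0,0,0,0],[255,0,0,0,0,0,0],[255,0,0,0,0,0,0],[255,0,0,0,0,0,0],[255,0,0,0,0,0,0],[255,0,0,0,0,0,0]]]}}

```text
time: 30.5
tool_pos: [421.9, -75.6, 95.6]
tcp_rot: [175.5, 90.0, -97.8]
ft_force: [0.1, 0.6, -1.0]
finger_gap: 28.4
```

Call:
{"api": "servo_tool", "payload": {"commands": [[[255,0,0,0,0,0,0],[255,0,0,0,0,0,0],[255,0,0,0,0,0,0],[255,0,0,0,0,0,0],[255,0,0,0,0,0,0],[255,0,0,0,0,0,0],[255,0,0,0,0,0,0],[255,0,0,0,0,0,0]]]}}

```text
time: 31.3
tool_pos: [421.9, -75.6, 95.6]
tcp_rot: [129.9, 90.0, -143.3]
ft_force: [0.0, 0.1, -1.3]
finger_gap: 28.5
```

```bash
cat >> th.py <<'E'
def held(s,p):
    C=cloud(s)
    m=(s['d']>0)&(C[...,2]>p[2]+8)&(C[...,2]<p[2]+35)&(abs(C[...,1]-p[1])<40)&(C[...,0]>p[0]-120)&(C[...,0]<p[0]-25)
    P=C[m]; P=P[P[:,2]>np.median(P[:,2])-4]; b=cv2.minAreaRect(np.ascontiguousarray(P[:,:2],dtype=np.float32)); print('held',b,'ztop',np.median(P[:,2]).round(1),'slope',np.polyfit(P[:,0],P[:,2],1)[0].round(4),'xmin',P[:,0].min().round(1))
E
python3 - <<'E'
from th import *
held(load('w22'),[453.1,-205.3,9.2])
held(load('w23'),[422,-76,95])
info(); s=snap('wrist','w24'); p=state()[1]; info(); held(s,p)
spot(load('side1'))
t=load('top1')
im=cv2.cvtColor(t['im'],cv2.COLOR_RGB2BGR)
cv2.imwrite('pics/z4.png',cv2.resize(im[120:270,120:370],None,fx=3,fy=3,interpolation=cv2.INTER_CUBIC))
E
```

```text
held ((402.4302673339844, -211.7263641357422), (55.42143249511719, 28.74020004272461), 7.984733581542969) ztop 31.2 slope 0.0129 xmin 374.2
held ((370.3684387207031, -72.7608642578125), (28.950883865356445, 54.55073547363281), 86.5714111328125) ztop 117.1 slope 0.0124 xmin 343.1
t 31.3 p [421.9 -75.6  95.6] x [-0. -0. -1.] jaw a 86.7 J [ -17.   -13.7  120.2   -0.    73.5 -103.7] F [ 0.   0.1 -1.3] gap 28.5
t 31.35 p [421.9 -75.6  95.6] x [-0.  0. -1.] jaw a 86.7 J [ -17.   -13.7  120.2    0.    73.5 -103.7] F [-0.6 -0.5 -1.6] gap 28.6
held ((370.3656005859375, -71.9453353881836), (29.093931198120117, 54.280879974365234), 86.63603973388672) ztop 117.7 slope 0.0109 xmin 342.9
spot [612.5 -80.3 106.8] [610.2 -99.   81.4] [615.6 -63.3 125.3] 33
tab white [[576.5, -108.0, 58.9], [619.4, -62.6, 110.8], [625.7, -31.0, 135.8]] 73
```

View pics/z4.png

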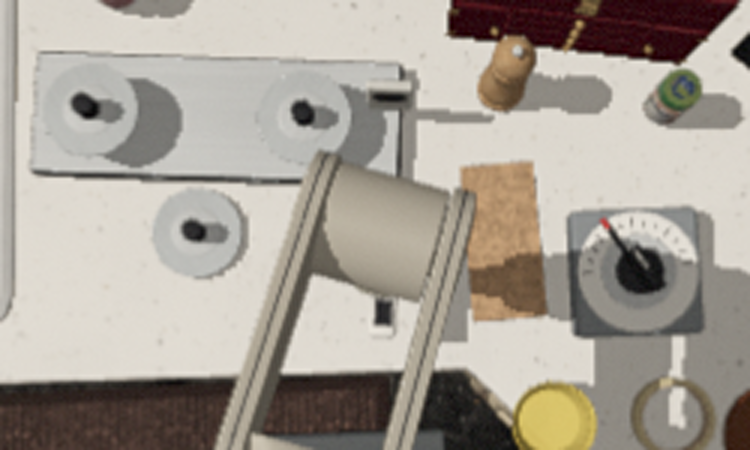

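View pics/w24.png

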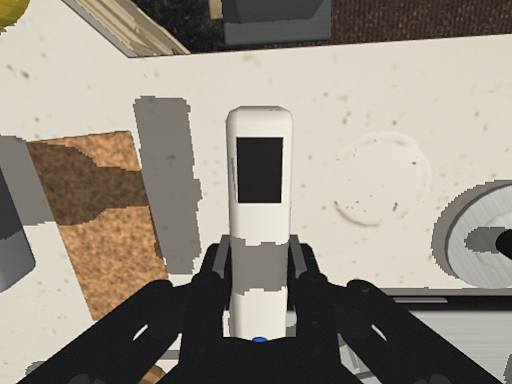

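Call:
{"api": "servo_tool", "payload": {"commands": [[[255,0,-0.5,-1,-1,0,0],[255,0,-1.5,-4,-3,0,0],[255,0,-2.7,-7.5,-5,0,0],[255,0,-3.8,-11,-6.2,0,0],[255,1,-4.5,-13.3,-6.2,0,0],[255,3,-4.7,-14.1,-6.2,0,0],[255,5,-4.7,-14.1,-6.2,0,0],[255,6,-4.7,-14.1,-6.2,0,0]]]}}

```text
time: 32.15
tool_pos: [459.6, -218.8, 33.6]
tcp_rot: [55.7, 89.8, 148.6]
ft_force: [0.1, 0.8, -1.1]
finger_gap: 28.7
```

Call:
{"api": "servo_tool", "payload": {"commands": [[[255,0.5,0,0,0,0,0],[255,0.5,0,0,0,0,0],[255,0.5,0,0,0,0,0]]]}}

```text
time: 32.45
tool_pos: [461.4, -219.1, 31.5]
tcp_rot: [-125.1, 89.9, -32.2]
ft_force: [-0.0, 0.2, -1.4]
finger_gap: 28.4
```

```bash
python3 - <<'E'
from th import *
info(); s=snap('wrist','w25'); p=state()[1]; held(s,p)
plan([460.8,-219,9.2],Rdown(92.9))
E
```

```text
t 32.45 p [ 461.4 -219.1   31.5] x [ 0.001 -0.001 -1.   ] jaw a 93.0 J [ -31.2    5.   110.    -0.    65.  -124.1] F [-0.   0.2 -1.4] gap 28.4
held ((409.9078369140625, -221.3296356201172), (54.492897033691406, 29.059303283691406), 2.9247167110443115) ztop 53.5 slope 0.012 xmin 382.4
rows>= 0.5 shift [2.25 0.08 0.03] rot [ 0.1 -0.1  0.1]
```

View pics/w25.png

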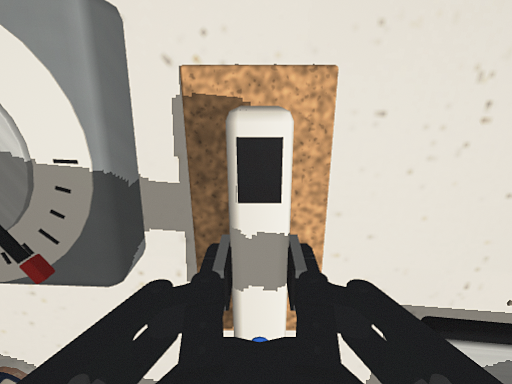

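Call:
{"api": "servo_tool", "payload": {"commands": [[[255,0.7,0.1,0,0,0,0],[255,1.4,0.1,0,0,0,0],[255,1.9,0.1,0,0,0,0],[255,2.2,0.1,0,0,0,0],[255,2.2,0.1,0,0,0,0]]]}}

```text
time: 33.0
tool_pos: [459.5, -219.0, 9.2]
tcp_rot: [62.4, 89.9, 155.3]
ft_force: [-7.0, 2.9, 11.4]
finger_gap: 28.4
```

Call:
{"api": "servo_tool", "payload": {"commands": [[[200,0,0,0,0,0,0],[130,0,0,0,0,0,0],[60,0,0,0,0,0,0],[0,0,0,0,0,0,0],[0,0,0,0,0,0,0],[0,0,0,0,0,0,0],[0,-3,0,0,0,0,0],[0,-7,0,0,0,0,0]]]}}

```text
time: 33.8
tool_pos: [457.6, -217.8, 76.8]
tcp_rot: [55.9, 89.7, 148.8]
ft_force: [0.6, 0.1, -0.0]
finger_gap: 85.1
```

Call:
{"api": "servo_tool", "payload": {"commands": [[[0,-4,0,0,0,0,0],[0,-8,0,0,0,0,0],[0,-12,0,0,0,0,0],[0,-16,0,0,0,0,0],[0,-20,0,1,0,0,0],[0,-20,0,3,0,0,0],[0,-20,0,4,0,0,0],[0,-20,0,4,0,0,0]]]}}

```text
time: 34.6
tool_pos: [457.4, -178.0, 277.8]
tcp_rot: [52.8, 89.9, 145.8]
ft_force: [0.7, 0.3, -0.7]
finger_gap: 85.6
```

```bash
python3 - <<'E'
from dial import *
from th import *
np.set_printoptions(precision=1,suppress=True)
info(); s=snap('wrist','w26'); info(); rb,y=thermo(s)
print('centre',np.array(rb[0])-9*np.array([np.cos(np.radians(y)),np.sin(np.radians(y))]))
print(disc(s,(597,13),84))
o=dial('w26',False,np.array([411,-371.5])); print(o['ang_clip'],o['ang_ptr'],o['bar'])
E
```

```text
t 34.6 p [ 457.4 -178.   277.8] x [-0.  0. -1.] jaw a 93.0 J [ -27.3  -10.4   98.1    0.    92.5 -120.3] F [ 0.7  0.3 -0.7] gap 85.6
t 34.65 p [ 457.2 -178.6  277.3] x [-0.  0. -1.] jaw a 93.0 J [ -27.3  -10.4   98.1   -0.    92.4 -120.3] F [ 0.2 -0.7  0.4] gap 85.2
thermo top rect [ 465.2 -218.3] [165.6  28.1] yaw 2.8 z 31.2 2017
mat [ 456.8 -219.8] [187.9  89.4] yaw 3.1 z 3.4
centre [ 456.2 -218.7]
(array([594.4,  11.3]), 54.4, 'z', np.float64(83.4), 'tilt deg', array([ 1.1, -0.6]))
55.665643865217376 55.76772593538539 ((412.0079650878906, -369.36639404296875), (56.73406219482422, 16.814434051513672), 34.052024841308594)
```

View pics/w26.png

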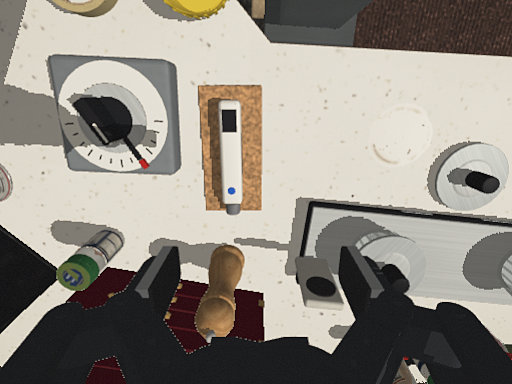

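Call:
{"api": "servo_tool", "payload": {"commands": [[[0,-1,0,3,0,0,0],[0,-3,0,7,0,0,0],[0,-5,0,11,0,0,0],[0,-6,0,15,0,0,0],[0,-6,0,19,0,0,0],[0,-6,0,23,0,0,0],[0,-6,0,27,0,0,0],[0,-6,0,30,0,0,0]]]}}

```text
time: 35.45
tool_pos: [441.9, 122.0, 337.2]
tcp_rot: [95.8, 89.9, -171.3]
ft_force: [0.6, -0.1, 0.1]
finger_gap: 85.1
```

Call:
{"api": "servo_tool", "payload": {"commands": [[[0,0,0,0,0,0,0],[0,0,0,0,0,0,0],[0,0,0,0,0,0,0],[0,0,0,0,0,0,0]]]}}

```text
time: 35.85
tool_pos: [442.6, 119.2, 338.3]
tcp_rot: [121.0, 90.0, -146.1]
ft_force: [-0.1, -0.7, 0.7]
finger_gap: 85.5
```

```bash
python3 - <<'E'
from th import *
info(); s=snap('wrist','w27'); snap('side','side2')
print(disc(s,(597,13),84)); print(disc(s,(611,255),84)); print(disc(s,(476,148),12))
E
```

```text
t 35.85 p [442.6 119.2 338.3] x [-0.001 -0.    -1.   ] jaw a 92.8 J [  8.7 -15.8  96.3  -0.   99.5 -84.1] F [-0.1 -0.7  0.7] gap 85.5
(array([595.8,  12.6]), 54.1, 'z', np.float64(83.8), 'tilt deg', array([ 0.19, -0.25]))
(array([610.1, 253.2]), 54.2, 'z', np.float64(83.4), 'tilt deg', array([0.37, 0.12]))
(array([475.4, 148. ]), 53.7, 'z', np.float64(11.7), 'tilt deg', array([ 0.16, -0.11]))
```

View pics/w27.png

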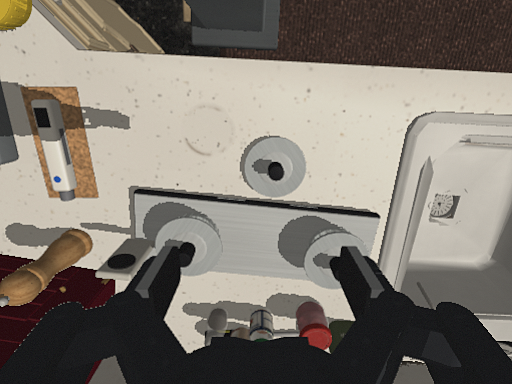

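View pics/side2.png

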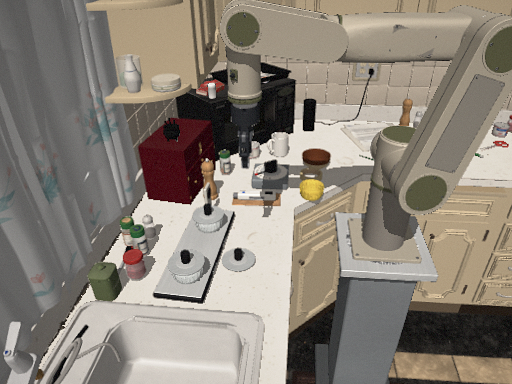

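```bash
python3 -c "
from bench import r
print(r.hand_in())"
```

```text
the job is handed in; nothing more can be done
None
```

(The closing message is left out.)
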